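# Sort the drying formers into the bent box bands

## Robot

A 6-joint arm with a two-finger parallel gripper is mounted at the origin on a cart in front of the work surface, level with it; the furniture and walls round the work are solid. World frame = base frame: x ahead of the robot, y to its left, z up, the work surface at z = 0. Lengths are in m, angles in degrees, forces in N, time in s.
With the tool pointing down it reaches from about 0.25 to 0.725 m from the base axis. Payload 9.7 kg.
Tool frame: the origin (TCP) lies at the very end of the fingers, on their centre line; the grasp point (between the pads) lies 19 mm behind it; y points along the fingers, x is the direction in which the jaws open and shut, and the axes are right-handed (so a half turn about y gives the same grasp; the last joint's range is limited). The gripper opens to 85 mm and grips with 20 to 120 N. Pads are 22 mm wide; open, the fingers measure 114 mm over their backs; the gripper's body (76 mm by 85 mm) begins 54 mm behind the grasp point. The pads swing forward as they close: fully open they stand 13 mm farther back than shut.
Start: joints at [64.286, 4.979, 10.078, 95.1, 0, 90], TCP at [0.239, 0.496, 0.196] pointing down, gripper open.
Joint ranges: [-179.16, 179.16], [-48.56, 103.87], [-65.8, 70.77], [-126.05, 130.52], [-82.76, 87.17], [-180, 180]. Speed limits (degrees/s): [127.2, 127.2, 147.25, 180, 180, 180].

## Interface

Orientations are given as [roll, pitch, yaw] about the fixed x, y, z axes, in that order (R = Rz(yaw) Ry(pitch) Rx(roll)).
In Python, from workcell import bot gives the robot as it stands.
- The arm moves only by the shell command python3 -m jog 'ROWS' [FORCE]. ROWS is JSON, a list of rows, each an object with "rotation": the turn, a rotation vector about the world's x, y, z in degrees, a list of three; "travel": the shift along the world's x, y, z in mm, a list of three; "jaw": the gripper command: -1 is shut, 1 is fully open, values between are in proportion. In form: [{"rotation": [rx, ry, rz], "travel": [x, y, z], "jaw": jaw}, ...]. A call has 1 to 8 rows; each row shifts and turns the commanded pose from where the row before left it; what a row does not reach is not made up. A row lasts 1/8 s, in which the tool goes at most 62.5 mm and 10.7 degrees, less where a joint would pass 70% of its speed; a pose out of reach is approached as far as the arm can. A call with a gripper value outside its range is refused whole. The fingers move at their own pace and stop on an object; FORCE is the grip in N (left out, the last holds). Time passes only in rows, so rows that do not move let the fingers close. It gives the time, the measured TCP pose, the force and the opening at its end, in the units of the state.
- bot.get_obs(): the state, without advancing time (a new reading comes with each control period).
- bot.camera(name): name is "scene" or "top" or "wrist"; returns the picture (384x512x3 uint8, red, green, blue); there is no depth.
- bot.camera_params(name): a dict with "K" (3x3 intrinsics, pixels), "view" (4x4, takes a point from world to camera coordinates). Camera axes: x right, y up, looking along -z (the intrinsics and any distortion apply to the point x, -y, -z); pixel columns grow to the right and rows downward; lengths in m; the calibration is good to about 2 mm. The wrist camera is an equidistant fisheye: a pixel r from the principal point sees the ray r / f radians off the axis. A picture is of the moment at which its call begins: read the wrist's pose just before it. camera_params takes no time and is no camera call; for the wrist camera it gives the pose at the moment of the call.
- bot.job_done(): hands the job in, once; it reports no verdict.
Trained networks look in the newest picture that a camera, given by its name, has taken for a name from the list of things; names that differ only in an ending like _2 or _b are one class to them, and where a whole thing is asked for, a point or a joint stands for the part that bears it (a point fixed in the world has none). Each returns a list of dicts, best first, with "score" (0 to 1); they miss things now and then, are a little off and sometimes report something else, mostly with a low value. They report only what shows in the picture. A call takes as long as a camera call. They do not tell look-alikes from the thing itself.
- bot.recognise(camera, thing): "xy" ([column, row] in pixels, amid what is visible of it).
- bot.trace(camera, thing): "mask" (384x512 bool, what is visible of it) and "xy" ([column, row] in pixels, amid what is visible of it).
The state is a dict: "time": time; "q": joint angles; "qd": joint speeds; "joint_efforts": joint torques, N m; "ee_pos": TCP position; "tcp_rot": TCP orientation; "wrist_force": force on the tool from outside, world axes, zero at the start; "torque": the same for the moment, N m; "opening": finger opening in m.
Only numpy, scipy, OpenCV 4.12 (cv2) and the standard library are available. Lean on these libraries where they do the work, as an engineer would, in place of code of your own. Each camera call takes 0.05 s, during which the arm holds its last target.

## Task

Four freshly bent box bands have to dry without losing their shape: sort the four wooden drying formers with the dark grip bars into them, each into the band of its own shape and size, foot down, until it stands level on the stand inside the band. Wet bands split and lose their shape, so set the formers in gently, never force one, and leave the bands about where they stand, and do not disturb the tack tin and the pencil that lie among them.

Things in the scene. Friction and masses are not known exactly. Their poses are not given: they have to be found in the camera images.
- former_round: circular drying former of pale wood, 65 x 65 mm at its top and tapering evenly to 52 x 52 mm at its foot, 40 mm high, solid, with a dark wooden grip bar on top (16 mm thick along x, 46 mm long along y, 30 mm high, from 40 to 70 mm above the foot). Loose, 0.1 to 0.35 kg. Origin: centre of the underside; z up; y runs along the bar (the former itself is round, so its turn does not matter).
- former_small: small oval drying former of pale wood, 55 x 79 mm at its top and tapering evenly to 42 x 66 mm at its foot, 40 mm high, solid, with a dark wooden grip bar on top (16 mm thick along x, 46 mm long along y, 30 mm high, from 40 to 70 mm above the foot). Loose, 0.1 to 0.35 kg. Origin: centre of the underside; z up; y runs along the bar and the 84 mm length of the oval; half a turn is the same.
- former_long: long narrow oval drying former of pale wood, 51 x 119 mm at its top and tapering evenly to 38 x 106 mm at its foot, 40 mm high, solid, with a dark wooden grip bar on top (16 mm thick along x, 46 mm long along y, 30 mm high, from 40 to 70 mm above the foot). Loose, 0.1 to 0.35 kg. Origin: centre of the underside; z up; y runs along the bar and the 124 mm length of the oval; half a turn is the same.
- former_broad: large broad oval drying former of pale wood, 81 x 111 mm at its top and tapering evenly to 68 x 98 mm at its foot, 40 mm high, solid, with a dark wooden grip bar on top (16 mm thick along x, 46 mm long along y, 30 mm high, from 40 to 70 mm above the foot). Loose, 0.1 to 0.35 kg. Origin: centre of the underside; z up; y runs along the bar and the 116 mm length of the oval; half a turn is the same.
- band_round: circular box band: a loose bottomless ring of bent wood, 36 mm high, wall 3.5 mm, opening 70 x 70 mm (x by y), ends lapped in two pointed fingers. About 0.1 kg, slides when pushed. Origin: centre of the opening at the underside; z up; its turn does not matter. The top of the former (without its bar) ends 4 mm above the rim.
- band_small: small oval box band: a loose bottomless ring of bent wood, 36 mm high, wall 3.5 mm, opening 60 x 84 mm (x by y), ends lapped in two pointed fingers. About 0.1 kg, slides when pushed. Origin: centre of the opening at the underside; z up; y runs along the length of the oval; half a turn is the same. The top of the former (without its bar) ends 4 mm above the rim.
- band_long: long narrow oval box band: a loose bottomless ring of bent wood, 36 mm high, wall 3.5 mm, opening 56 x 124 mm (x by y), ends lapped in two pointed fingers. About 0.1 kg, slides when pushed. Origin: centre of the opening at the underside; z up; y runs along the length of the oval; half a turn is the same. The top of the former (without its bar) ends 4 mm above the rim.
- band_broad: large broad oval box band: a loose bottomless ring of bent wood, 36 mm high, wall 3.5 mm, opening 86 x 116 mm (x by y), ends lapped in two pointed fingers. About 0.1 kg, slides when pushed. Origin: centre of the opening at the underside; z up; y runs along the length of the oval; half a turn is the same. The top of the former (without its bar) ends 4 mm above the rim.
- tack_tin: bystander: round open blue tin, 55 mm across, 21 mm high; origin at the centre of its underside
- pencil: bystander: yellow pencil, 136 mm long, 7 mm thick; origin under its middle, along its y
Not all that is in view belongs to the job. Leave any green look-alike of the former_long alone.

How it is judged (in metres and radians):
At the end, for the whole second after the job is handed in: Each of the four formers stands inside the band of its own shape: centres within 10 mm of each other in plan, undersides of former and band less than 5 mm above the stand, both upright within 0.08 rad (about 4.5 degrees), at rest (horizontal distance between former_round and band_round below 0.01 m and height (world z) of each of former_round, band_round, former_small, band_small, former_long, band_long, former_broad, band_broad below 0.005 m and angle between each of former_round, band_round, former_small, band_small, former_long, band_long, former_broad, band_broad's own z axis and vertical below 0.08 rad and linear speed of each of former_round, band_round, former_small, band_small, former_long, band_long, former_broad, band_broad below 0.02 m/s and horizontal distance between former_small and band_small below 0.01 m and horizontal distance between former_long and band_long below 0.01 m and horizontal distance between former_broad and band_broad below 0.01 m); the robot touches nothing.
It fails at once if a band is pressed or knocked with more than 40 N (contact force between any of band_round, band_small, band_long, band_broad and anything else above 40 N).
It fails at once if a band is pushed more than 50 mm from where it stood (distance of any of band_round, band_small, band_long, band_broad from where it was at the start of the episode above 0.05 m).
It fails at once if the tack tin or the pencil is moved by more than 30 mm (distance of any of tack_tin, pencil from where it was at the start of the episode above 0.03 m).
It also fails if it takes over 102 s, if anything falls off the work surface, if the arm or the gripper's body presses on something with over 40 N, if the wrist force passes 120 N, or if a joint passes its speed limit or range.

## Working session

There is one attempt and no reset: what is moved stays moved. The work goes in short steps, Python scripts to look and compute and a shell command to move; the robot and the scene stay as the last step left them, time stands still between calls to the robot, and variables do not carry over. Pictures are saved under pics/ and viewed, and the job is handed in when it is done.

```bash
ls; mkdir -p pics
python3 - <<'E'
from workcell import bot
import cv2,numpy as np
o=bot.get_obs(); print({k:(np.round(v,3).tolist() if not isinstance(v,dict) else v) for k,v in o.items()})
for c in ["scene","top","wrist"]:
    im=bot.camera(c); cv2.imwrite(f"pics/{c}0.png",im[:,:,::-1])
    p=bot.camera_params(c); print(c,np.round(p["K"],2).tolist(),np.round(p["view"],4).tolist(),p.keys())
E
```

```text
pics
{'time': 0.0, 'q': [64.287, 5.01, 10.031, 95.099, 0.0, 90.001], 'qd': [-0.034, -0.037, 0.014, -0.05, -0.023, 0.013], 'joint_efforts': [0.0, -52.038, 46.482, 0.016, 0.0, -0.0], 'ee_pos': [0.238, 0.495, 0.195], 'tcp_rot': [-90.0, 0.078, 64.285], 'wrist_force': [0.13, -0.031, -0.406], 'torque': [0.014, 0.019, 0.019], 'opening': 0.085}
scene [[395.42, 0.0, 248.29], [0.0, 395.42, 186.16], [0.0, 0.0, 1.0]] [[0.5774, -0.8162, -0.0234, -0.3826], [0.4174, 0.2704, 0.8676, -0.2657], [-0.7018, -0.5107, 0.4967, -0.9782], [0.0, 0.0, 0.0, 1.0]] dict_keys(['K', 'view'])
top [[414.47, 0.0, 251.6], [0.0, 414.47, 194.44], [0.0, 0.0, 1.0]] [[-0.0146, -0.9997, -0.018, -0.0642], [0.9896, -0.017, 0.1431, -0.5326], [-0.1434, -0.0158, 0.9895, -1.2899], [0.0, 0.0, 0.0, 1.0]] dict_keys(['K', 'view'])
wrist [[297.32, 0.0, 256.67], [0.0, 297.32, 191.89], [0.0, 0.0, 1.0]] [[0.4337, 0.901, -0.0008, -0.5503], [-0.8613, 0.4144, -0.294, 0.0382], [-0.2646, 0.1282, 0.9558, -0.379], [0.0, 0.0, 0.0, 1.0]] dict_keys(['K', 'view'])
```

View pics/top0.png

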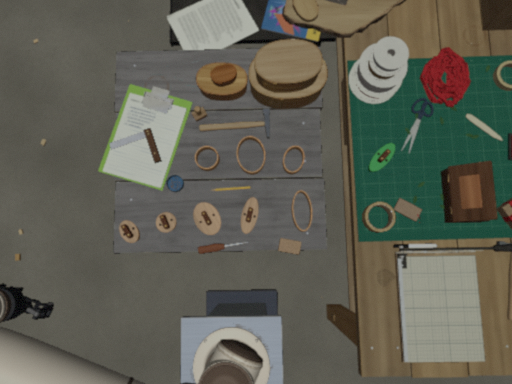

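View pics/scene0.png

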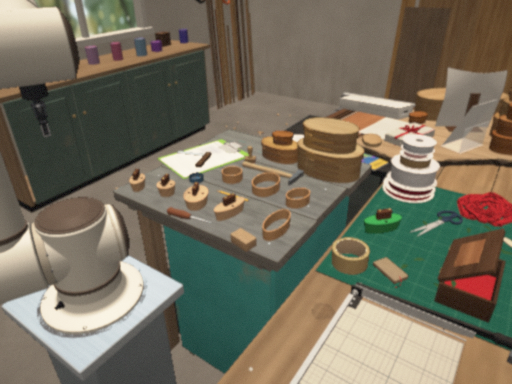

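View pics/wrist0.png

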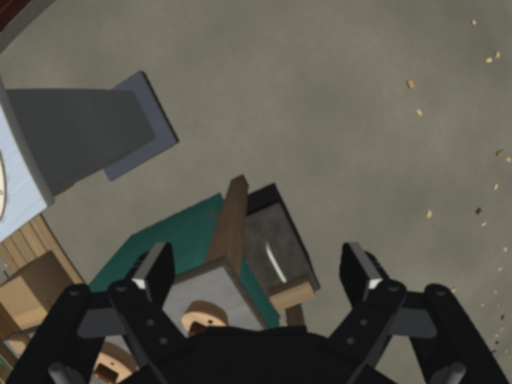

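```bash
cat > h.py <<'E'
from workcell import bot
import cv2,numpy as np
def rays(cam,px,p=None):
    p=p or bot.camera_params(cam); K=np.array(p["K"]);V=np.array(p["view"])
    px=np.atleast_2d(np.asarray(px,float))
    u=(px-[K[0,2],K[1,2]])/[K[0,0],K[1,1]]
    if cam=="wrist":
        r=np.linalg.norm(u,axis=1,keepdims=True); s=np.where(r>1e-9,np.sin(r)/np.maximum(r,1e-9),1)
        d=np.hstack([u*s,np.cos(r)])
    else: d=np.hstack([u,np.ones((len(u),1))])
    d=d*[1,-1,-1]
    R=V[:3,:3]; return -R.T@V[:3,3], d@R
def onplane(cam,px,z,p=None):
    c,d=rays(cam,px,p); return c+d*((z-c[2])/d[:,2:3])
def proj(cam,X,p=None):
    p=p or bot.camera_params(cam); K=np.array(p["K"]);V=np.array(p["view"])
    c=(np.atleast_2d(X)@V[:3,:3].T+V[:3,3])*[1,-1,-1]
    if cam=="wrist":
        r=np.linalg.norm(c[:,:2],axis=1,keepdims=True); th=np.arctan2(r,c[:,2:3]); u=c[:,:2]/np.maximum(r,1e-12)*th
    else: u=c[:,:2]/c[:,2:3]
    return u*[K[0,0],K[1,1]]+[K[0,2],K[1,2]]
def contour(mask):
    cs,_=cv2.findContours(mask.astype(np.uint8),cv2.RETR_EXTERNAL,cv2.CHAIN_APPROX_NONE)
    return max(cs,key=cv2.contourArea)[:,0,:].astype(float)
def fit(cam,mask,z,p=None):
    X=onplane(cam,contour(mask),z,p)[:,:2]
    (cx,cy),(a,b),ang=cv2.fitEllipse((X*1000).astype(np.float32))
    # b is long; ang is rotation of first axis ; long axis dir = ang+90
    return np.round([cx,cy,a,b,(ang+90)%180],1)
E
python3 - <<'E'
from h import *
bot.camera("top")
for n in ["round","small","long","broad"]:
  for k,z in (("former_",.04),("band_",.036)):
    for r in bot.trace("top",k+n): print(k+n,round(r["score"],2),np.round(r["xy"]),r["mask"].sum(),fit("top",r["mask"],z) if r["mask"].sum()>20 else "")
for n in ["tack_tin","pencil"]:
    for r in bot.trace("top",n): print(n,round(r["score"],2),np.round(r["xy"]),onplane("top",r["xy"],.01)*1000)
E
```

```text
former_round 0.68 [167. 220.] 301 [447.5 200.4  57.6  61.8  32. ]
band_round 0.45 [210. 149.] 90 [685.3  77.3  17.2  45.3 104.7]
former_small 0.9 [128. 231.] 347 [419.8 318.7  53.   77.7  38.2]
band_small 0.54 [286. 172.] 38 [ 608.4 -194.8   17.3   34.8   69.7]
former_long 0.91 [248. 218.] 444 [464.9 -62.9  47.7 110.3 167.7]
former_long 0.85 [379. 156.] 490 [ 645.1 -493.1   49.2  125.1  137.4]
band_long 0.67 [306. 198.] 99 [ 520.6 -245.3   17.1   57.2   33.7]
former_broad 0.71 [207. 218.] 720 [456.5  71.4  80.  109.5  24.7]
band_broad 0.5 [255. 140.] 115 [ 158.8  -94.4  250.4 1123.1    2.9]
tack_tin 0.51 [175. 183.] [[578.94918403 180.29804932  10.        ]]
```

Run:
```python
from h import *
V=np.array(bot.camera_params("wrist")["view"]);c=-V[:3,:3].T@V[:3,3]
from scipy.spatial.transform import Rotation as R
o=bot.get_obs();T=R.from_euler("xyz",o["tcp_rot"],degrees=True).as_matrix()
print(c,T.round(3), (T.T@(c-o["ee_pos"])).round(4), (T.T@(-V[2,:3])).round(3))
im=cv2.imread("pics/top0.png"); cv2.imwrite("pics/top0c.png",cv2.resize(im[120:270,100:340],None,fx=3.3,fy=3.3,interpolation=cv2.INTER_CUBIC))
```

```text
[0.17135788 0.52864298 0.37360356] [[ 0.434  0.    -0.901]
 [ 0.901 -0.     0.434]
 [-0.    -1.    -0.   ]] [ 0.0007 -0.1776  0.075 ] [ 0.     0.956 -0.294]
```

View pics/top0c.png

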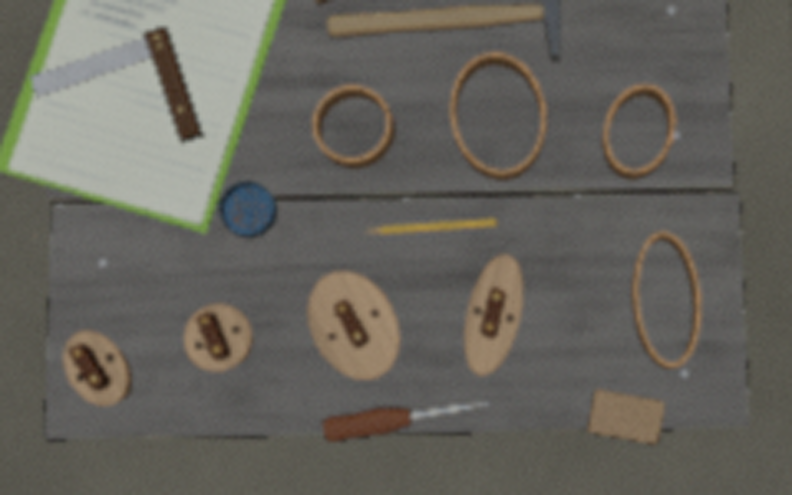

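```bash
python3 -m jog '[{"rotation":[0,0,3],"travel":[20,-43,8],"jaw":1},{"rotation":[0,0,3],"travel":[20,-43,8],"jaw":1},{"rotation":[0,0,3],"travel":[20,-43,8],"jaw":1},{"rotation":[0,0,3],"travel":[20,-43,8],"jaw":1},{"rotation":[0,0,3],"travel":[20,-43,8],"jaw":1},{"rotation":[0,0,3],"travel":[20,-43,8],"jaw":1},{"rotation":[0,0,3],"travel":[20,-43,0],"jaw":1},{"rotation":[0,0,0],"travel":[0,0,0],"jaw":1}]'
python3 - <<'E'
from h import *
print(bot.get_obs()["q"])
p=bot.camera_params("wrist");im=bot.camera("wrist"); cv2.imwrite("pics/w1.png",im[:,:,::-1]);np.savez("w1.npz",im=im,K=p["K"],view=p["view"])
for n in ["round","small","long","broad"]:
  for k,z in (("former_",.04),("band_",.036)):
    for r in bot.trace("wrist",k+n): print(k+n,round(r["score"],2),np.round(r["xy"]),r["mask"].sum(),fit("wrist",r["mask"],z,p) if r["mask"].sum()>20 else "")
for n in ["tack_tin","pencil"]:
    for r in bot.trace("wrist",n): print(n,round(r["score"],2),np.round(r["xy"]),onplane("wrist",r["xy"],.01,p)*1000)
E
```

```text
time: 1.7
ee_pos: [0.3796, 0.1923, 0.2443]
tcp_rot: [-90.0, -0.0, 85.1]
wrist_force: [0.7, -0.1, -0.2]
opening: 0.0854
[ 2.68850842e+01 -1.05318925e+01  6.34420318e-01  1.01124733e+02
 -1.98058784e-02  3.18136033e+01]
former_round 0.98 [270. 206.] 1728 [448.5 203.1  62.6  68.5   4. ]
band_round 0.67 [200. 310.] 855 [638.   78.3  64.9  91.9 140.7]
former_small 0.76 [350. 184.] 1687 [422.  319.7  52.9  83.3  31.8]
former_long 0.89 [104. 226.] 1897 [462.2 -55.9  59.9 125.6 156.8]
band_long 0.87 [ 39. 231.] 1728 [ 473.2 -214.7   93.3  136.6  172.2]
former_broad 0.89 [180. 220.] 3113 [456.2  75.1  83.8 107.2  22.7]
tack_tin 0.56 [264. 276.] [[575.66245201 188.70694289  10.        ]]
pencil 0.61 [177. 272.] [[559.25611802  43.7894864   10.        ]]
pencil 0.5 [268. 207.] [[455.83511688 203.25717778  10.        ]]
```

View pics/w1.png

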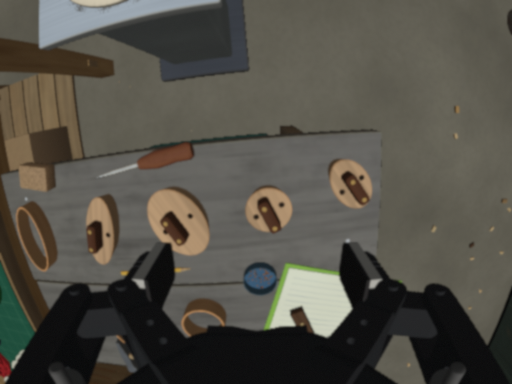

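```bash
cat > m.py <<'E'
from h import *
from scipy.optimize import minimize
D={"round":(.065,.065,.052,.052,.070,.070),"small":(.055,.079,.042,.066,.060,.084),"long":(.051,.119,.038,.106,.056,.124),"broad":(.081,.111,.068,.098,.086,.116)}
T=np.linspace(0,2*np.pi,72,endpoint=False)
def place(P,x,y,a,z0=0):
    c,s=np.cos(a),np.sin(a)   # a = direction of own y(long) axis; own x = a-90
    ex=np.array([s,-c]);ey=np.array([c,s])
    return np.hstack([np.array([[x,y]])+P[:,:1]*ex+P[:,1:2]*ey,P[:,2:]+z0])
def ell(w,l,z): return np.stack([w/2*np.cos(T),l/2*np.sin(T),np.full(72,z)],1)
def hull(px): return cv2.convexHull(px.astype(np.float32))[:,0]
S=8
def fill(img,poly,v): cv2.fillPoly(img,[np.round(poly*2**4).astype(np.int32)],v,lineType=cv2.LINE_AA,shift=4)
def render(kind,n,x,y,a,cam,p,box,sc=4):
    d=D[n];x0,y0,x1,y1=box
    img=np.zeros(((y1-y0)*sc,(x1-x0)*sc),np.uint8)
    f=lambda P:(proj(cam,place(P,x,y,a),p)-[x0-.5,y0-.5])*sc-.5
    if kind=="former":
        fill(img,hull(f(np.vstack([ell(d[0],d[1],.04),ell(d[2],d[3],0)]))),255)
        B=np.array([[i*.008,j*.023,k] for i in(-1,1) for j in(-1,1) for k in(.04,.07)])
        fill(img,hull(f(B)),255)
    else:
        w=.007
        fill(img,hull(f(np.vstack([ell(d[4]+w,d[5]+w,.036),ell(d[4]+w,d[5]+w,0)]))),255)
        a1=np.zeros_like(img);a2=a1.copy();fill(a1,f(ell(d[4],d[5],.036)),255);fill(a2,f(ell(d[4],d[5],0)),255)
        img[:]=np.minimum(img,255-np.minimum(a1,a2))
    return cv2.resize(img,(x1-x0,y1-y0),interpolation=cv2.INTER_AREA).astype(float)/255
def woodmask(im):
    hsv=cv2.cvtColor(im,cv2.COLOR_RGB2HSV).astype(float)
    return np.clip((hsv[...,1]-60)/50,0,1)   # saturation soft mask
def score(q,kind,n,views):
    tot=0
    for cam,p,M,box in views:
        r=render(kind,n,q[0]/1000,q[1]/1000,np.radians(q[2]),cam,p,box)
        m=M[box[1]:box[3],box[0]:box[2]]
        tot+=np.abs(r-m).sum()/max(r.sum(),1)
    return tot
def solve(kind,n,q0,cams):
    views=[]
    for cam,p,im in cams:
        X=np.array([[q0[0]/1000+u*.085,q0[1]/1000+v*.085,k] for u in(-1,1) for v in(-1,1) for k in(0,.05)])
        b=proj(cam,X,p);lo=np.maximum(np.floor(b.min(0)),0).astype(int);hi=np.minimum(np.ceil(b.max(0)),[512,384]).astype(int)
        views.append((cam,p,woodmask(im),(lo[0],lo[1],hi[0],hi[1])))
    best=None
    for da in ((0,) if n=="round" else (-15,0,15)):
        s0=np.array([[0,0,0],[6,0,0],[0,6,0],[0,0,8]])+np.array([q0[0],q0[1],q0[2]+da])
        r=minimize(score,s0[0],args=(kind,n,views),method="Nelder-Mead",options=dict(initial_simplex=s0,xatol=.1,fatol=1e-4,maxiter=200))
        if best is None or r.fun<best.fun: best=r
    return best.x.round(1),round(best.fun,3)
E
cat > fit1.py <<'E'
from m import *
z=np.load("w1.npz");pw={"K":z["K"],"view":z["view"]};pt=bot.camera_params("top")
it=cv2.imread("pics/top0.png")[:,:,::-1].copy()
W=("wrist",pw,z["im"]);Tt=("top",pt,it)
g={"former":{"round":(448,201,30),"small":(420,319,38),"long":(464,-60,168),"broad":(456,73,25)},
"band":{"round":(640,78,0),"broad":(640,-65,8),"small":(630,-195,160),"long":(475,-220,5)}}
c0=lambda px,z:onplane("top",px,z,pt)[0,:2]*1000
for n,px in dict(round=(206,157),broad=(251,155),small=(293.5,159),long=(302,211)).items():
    a=g["band"][n][2]; g["band"][n]=(*c0(px,.02),a)
for k in g:
  for n in g[k]:
    print(k,n,"top",*solve(k,n,g[k][n],[Tt]), "wrist",*(solve(k,n,g[k][n],[W]) if k=="former" or n=="long" else ()))
E
python3 fit1.py; python3 -c "
from m import *
im=cv2.imread('pics/top0.png')[:,:,::-1].copy();a=woodmask(im);b=woodmask(np.load('w1.npz')['im'])
cv2.imwrite('pics/mask.png',np.hstack([cv2.resize(a[120:270,100:340],(400,250)),cv2.resize(b,(400,300))[:250]])*255)"
```

```text
former round top [447.7 200.9  34.3] 0.529 wrist [449.9 203.1  28.2] 0.663
former small top [420.2 318.8  43.7] 0.503 wrist [422.8 320.4  35.3] 0.431
former long top [466.5 -64.5 164.9] 0.662 wrist [467.3 -64.1 170.4] 1.005
former broad top [458.7  71.9  25.6] 0.654 wrist [460.5  72.   26.4] 0.674
band round top [658.7  74.1   7.3] 0.734 wrist
band broad top [667.1 -70.8   7.6] 0.423 wrist
band small top [ 648.3 -210.   162.3] 0.254 wrist
band long top [ 479.2 -232.3    2.3] 0.328 wrist [ 481.  -232.6    5.3] 1.125[ WARN:0@0.198] global loadsave.cpp:1063 imwrite_ Unsupported depth image for selected encoder is fallbacked to CV_8U.
```

View pics/mask.png

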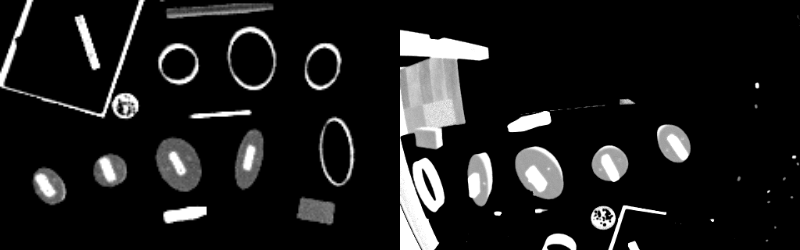

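```bash
sed -i 's#(hsv\[...,1\]-60)/50#(hsv[...,1]-45)/25#' m.py; python3 fit1.py
```

```text
former round top [447.8 202.4  44.6] 0.166 wrist [449.8 203.1  25.7] 0.579
former small top [420.4 319.8  32. ] 0.138 wrist [422.5 320.3  32.3] 0.271
former long top [466.2 -64.1 166.5] 0.178 wrist [467.8 -63.9 167.8] 1.001
former broad top [458.1  71.1  27.9] 0.105 wrist [460.   71.9  29.9] 0.441
band round top [659.3  74.4  10.8] 0.912 wrist
band broad top [667.3 -70.8   7.8] 0.557 wrist
band small top [ 648.6 -210.4  162.5] 0.234 wrist
band long top [ 479.5 -232.6    3.1] 0.242 wrist [ 480.9 -232.9    3.3] 1.163
```

```bash
python3 -m jog '[{"rotation":[0,0,0.5],"travel":[35,-34,-3],"jaw":1},{"rotation":[0,0,0.5],"travel":[35,-34,-3],"jaw":1},{"rotation":[0,0,0.5],"travel":[35,-34,-3],"jaw":1},{"rotation":[0,0,0.5],"travel":[35,-34,-3],"jaw":1},{"rotation":[0,0,0.5],"travel":[35,-34,-3],"jaw":1},{"rotation":[0,0,0.5],"travel":[35,-34,-3],"jaw":1},{"rotation":[0,0,0.5],"travel":[35,-34,-3],"jaw":1},{"rotation":[0,0,0.5],"travel":[35,-34,-3],"jaw":1}]'
python3 -m jog '[{"rotation":[0,0,0],"travel":[0,0,0],"jaw":1},{"rotation":[0,0,0],"travel":[0,0,0],"jaw":1}]'
cat > fit2.py <<'E'
from m import *
import sys
p=bot.camera_params("wrist");im=bot.camera("wrist"); cv2.imwrite("pics/w2.png",im[:,:,::-1]);np.savez("w2.npz",im=im,K=p["K"],view=p["view"])
W=("wrist",p,im)
for n,g in dict(round=(659,74,0),broad=(667,-71,8),small=(649,-210,162),long=(480,-233,3)).items(): print(n,*solve("band",n,g,[W]))
E
python3 fit2.py
```

```text
time: 3.25
ee_pos: [0.6597, -0.0785, 0.2197]
tcp_rot: [-90.0, -0.0, 89.3]
wrist_force: [0.1, 0.2, 0.4]
opening: 0.0851
time: 3.5
ee_pos: [0.6585, -0.0772, 0.2196]
tcp_rot: [-90.0, -0.0, 89.3]
wrist_force: [0.6, 0.7, 0.7]
opening: 0.0854
round [660.7  74.6   3.3] 1.009
broad [668.5 -70.6   6.7] 0.727
small [ 649.7 -210.5  164.9] 1.79
long [ 480.5 -232.2    2.4] 1.167
```

View pics/w2.png

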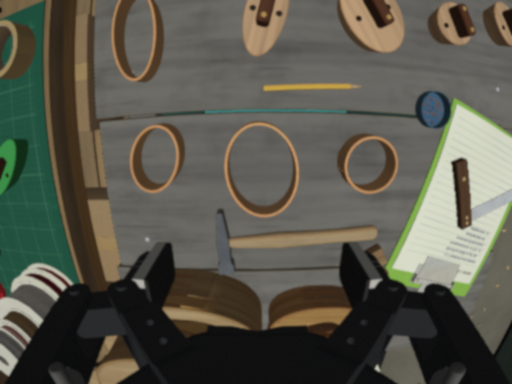

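Run:
```python
from m import *
z=np.load("w2.npz");p={"K":z["K"],"view":z["view"]};im=z["im"][:,:,::-1].copy()
im=cv2.resize(im[0:230,90:410],None,fx=2.5,fy=2.5,interpolation=cv2.INTER_CUBIC)
for n,(x,y,a) in dict(round=(660.5,74.6,3),broad=(668.5,-70.6,7),small=(649.6,-210.4,163.7),long=(480.5,-232.3,2.7)).items():
  for w,zz,c in ((0,.036,(0,0,255)),(0.007,.036,(255,0,0)),(0,0,(0,255,0))):
    q=proj("wrist",place(ell(D[n][4]+w,D[n][5]+w,zz),x/1000,y/1000,np.radians(a)),p)
    cv2.polylines(im,[np.round(((q-[90,0]+.5)*2.5-.5)*8).astype(np.int32)],True,c,1,cv2.LINE_AA,3)
cv2.imwrite("pics/ov2.png",im)
```

```text
(no output)
```

View pics/ov2.png

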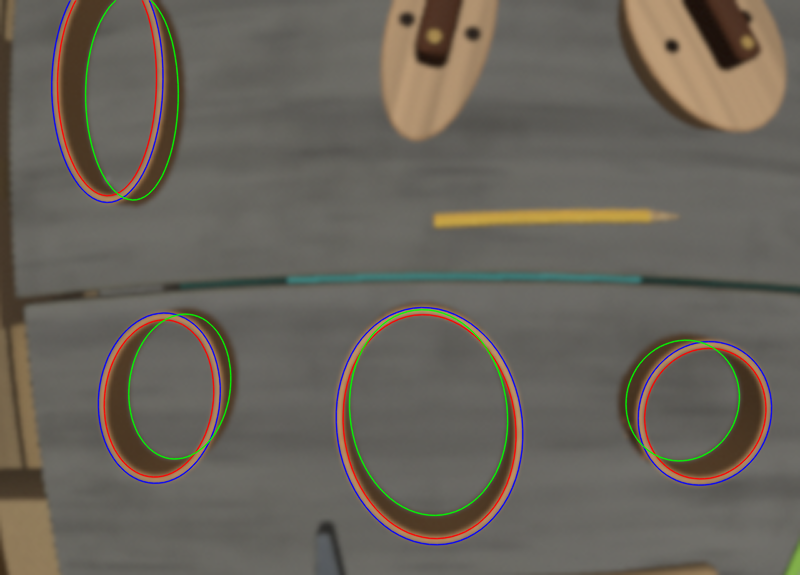

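```bash
python3 -m jog '[{"rotation":[0,0,-3],"travel":[-48,3.3,-17],"jaw":1},{"rotation":[0,0,-3],"travel":[-48,3.3,-17],"jaw":1},{"rotation":[0,0,-3],"travel":[-48,3.3,-17],"jaw":1},{"rotation":[0,0,-2.8],"travel":[-48,3.3,-17],"jaw":1},{"rotation":[0,0,0],"travel":[0,0,0],"jaw":1},{"rotation":[0,0,0],"travel":[0,0,0],"jaw":1}]'
cat > look.py <<'E'
from m import *
import sys
kind,n=sys.argv[1].split("_");g=tuple(map(float,sys.argv[2:5]));nm=sys.argv[5]
o=bot.get_obs();print(np.round(o["ee_pos"],4),np.round(o["tcp_rot"],1))
p=bot.camera_params("wrist");im=bot.camera("wrist");np.savez(nm+".npz",im=im,K=p["K"],view=p["view"])
q,s=solve(kind,n,g,[("wrist",p,im)]);print(kind,n,q,s)
im=im[:,:,::-1].copy();f=1.5
im=cv2.resize(im,None,fx=f,fy=f)
d=D[n];B=[np.array([[i*.008,j*.023,.07] for i,j in((-1,-1),(-1,1),(1,1),(1,-1))]),ell(d[0],d[1],.04),ell(d[2],d[3],0)] if kind=="former" else [ell(d[4],d[5],.036),ell(d[4]+.007,d[5]+.007,.036)]
for P,c in zip(B,((0,0,255),(255,0,0),(0,255,0))):
    u=proj("wrist",place(P,q[0]/1000,q[1]/1000,np.radians(q[2])),p)
    cv2.polylines(im,[np.round(((u+.5)*f-.5)*8).astype(np.int32)],True,c,1,cv2.LINE_AA,3)
cv2.imwrite(f"pics/{nm}.png",im)
E
python3 look.py former_long 467.5 -64 168 w3
```

```text
time: 4.3
ee_pos: [0.4672, -0.0638, 0.1535]
tcp_rot: [-90.2, -0.0, 77.6]
wrist_force: [-0.3, -0.3, -0.4]
opening: 0.0855
[ 0.4672 -0.0638  0.1535] [-90.2  -0.   77.6]
former long [467.5 -63.5 166.2] 0.379
```

View pics/w3.png

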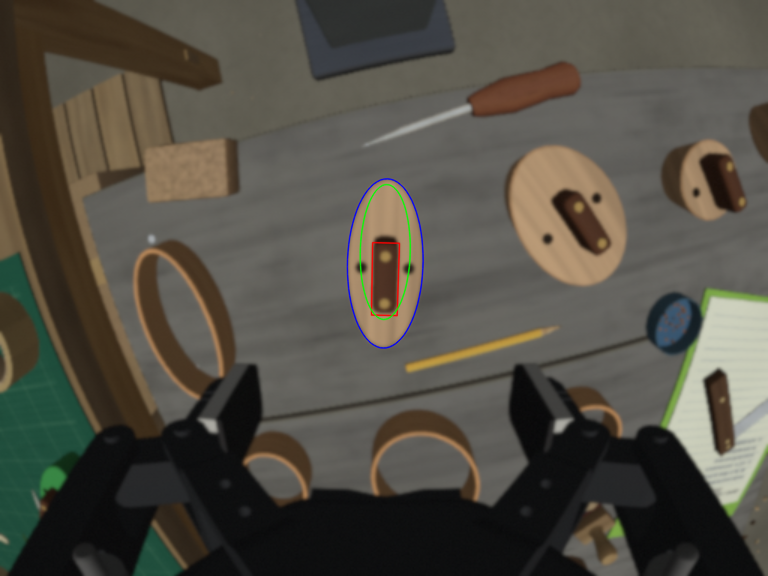

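```bash
python3 -m jog '[{"rotation":[0,0,-1],"travel":[0.3,0.3,-35],"jaw":1},{"rotation":[0,0,0],"travel":[0,0,-35],"jaw":1},{"rotation":[0,0,0],"travel":[0,0,-25],"jaw":1},{"rotation":[0,0,0],"travel":[0,0,-14],"jaw":1},{"rotation":[0,0,0],"travel":[0,0,0],"jaw":-1},{"rotation":[0,0,0],"travel":[0,0,0],"jaw":-1},{"rotation":[0,0,0],"travel":[0,0,0],"jaw":-1},{"rotation":[0,0,0],"travel":[0,0,0],"jaw":-1}]' 40
python3 -m jog '[{"rotation":[0,0,0],"travel":[0,0,0],"jaw":-1},{"rotation":[0,0,0],"travel":[0,0,0],"jaw":-1}]' 40
```

```text
time: 5.35
ee_pos: [0.4673, -0.064, 0.0436]
tcp_rot: [-90.1, -0.0, 76.5]
wrist_force: [-0.2, -0.0, 0.2]
opening: 0.0124
time: 5.6
ee_pos: [0.4669, -0.064, 0.0431]
tcp_rot: [-90.0, -0.0, 76.5]
wrist_force: [0.3, -0.5, 0.7]
opening: -0.0002
```

```bash
python3 look.py former_long 467.5 -64 168 w4
python3 - <<'E'
from h import *
im=bot.camera("scene");cv2.imwrite("pics/s4.png",cv2.resize(im[130:280,80:360,::-1],None,fx=2.8,fy=2.8,interpolation=cv2.INTER_CUBIC))
E
```

```text
[ 0.4669 -0.064   0.0431] [-90.   -0.   76.5]
former long [467.5 -63.5 166.3] 0.744
```

View pics/w4.png

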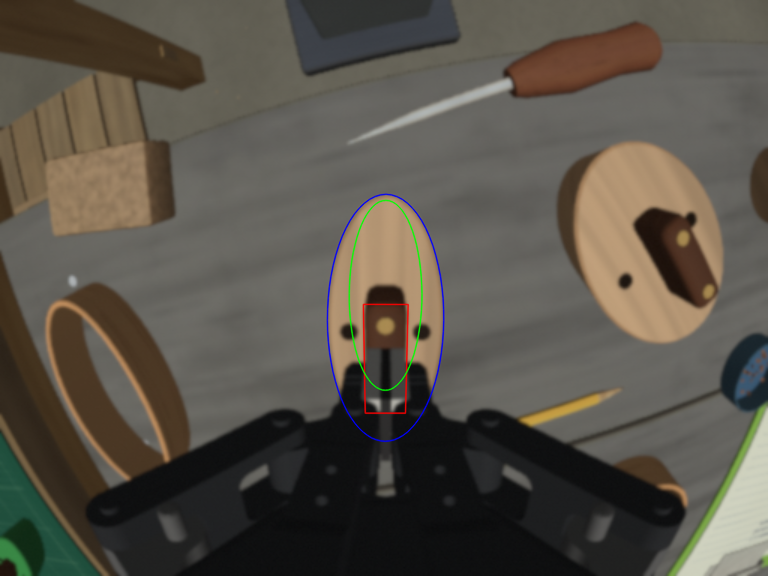

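View pics/s4.png

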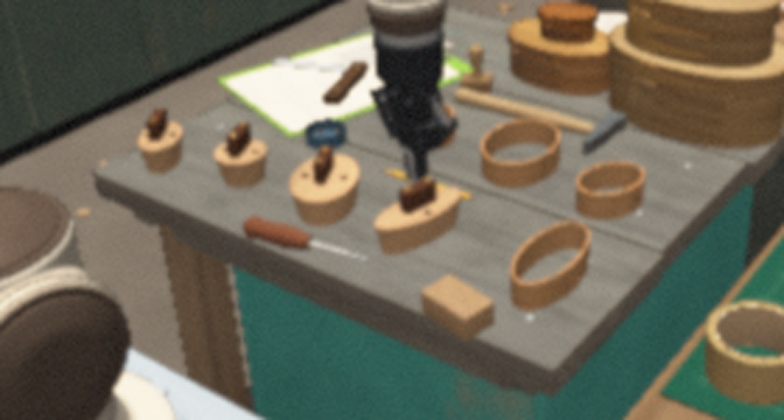

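Run:
```python
from h import *
o=bot.get_obs();t=np.array(o["ee_pos"])
P=[t+[0,0,d] for d in (0,.019,.04,.075)]
a=proj("scene",P);print((a-[80,130])*2.8)
print(proj("wrist",P)*1.5)
# finger width: tips
im=bot.camera("wrist");cv2.imwrite("pics/w5.png",cv2.resize(im[180:300,180:340,::-1],None,fx=5,fy=5,interpolation=cv2.INTER_CUBIC))
im=bot.camera("scene");cv2.imwrite("pics/s5.png",cv2.resize(im[120:230,180:280,::-1],None,fx=5,fy=5,interpolation=cv2.INTER_CUBIC))
print((a-[180,120])*5)
```

```text
[[416.56425188 202.21623598]
 [415.75271469 187.86770572]
 [414.84128657 171.75303591]
 [413.28745049 144.28015603]]
[[383.45269699 332.65005886]
 [383.30871957 351.42377648]
 [383.11517168 376.9601195 ]
 [382.67888837 435.86848307]]
[[243.8647355  411.10042139]
 [242.41556194 385.47804593]
 [240.78801172 356.70184984]
 [238.01330445 307.64313577]]
```

View pics/w5.png

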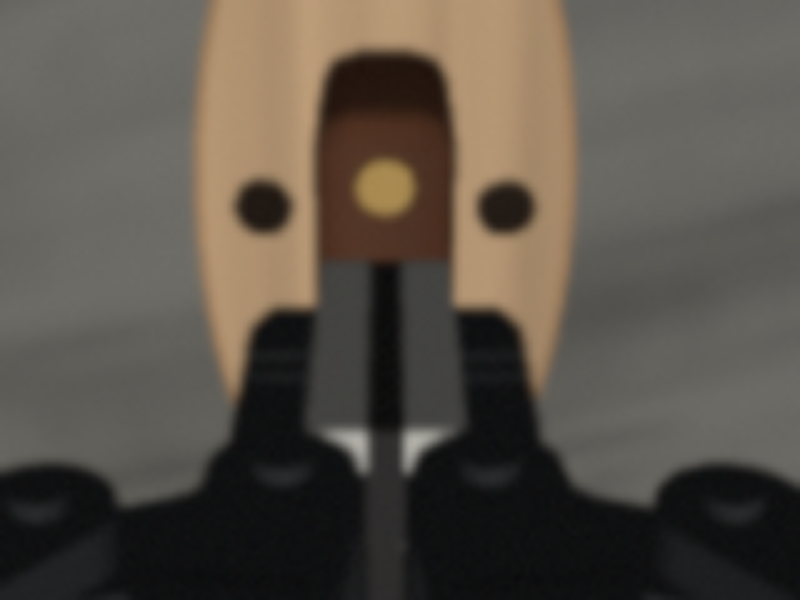

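View pics/s5.png

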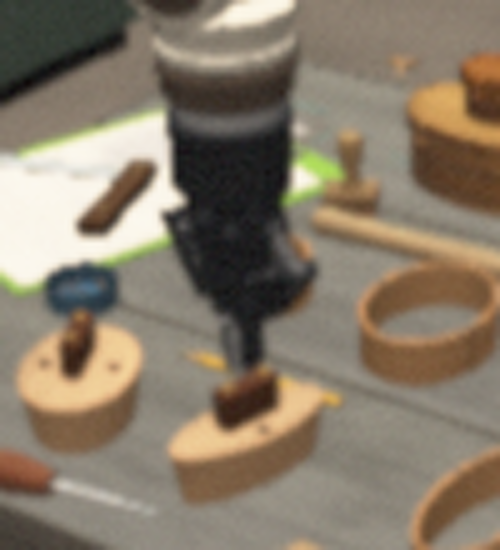

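Run:
```python
from h import *
for ws in ((257,232),(257,229)):
  c1,d1=rays("wrist",ws);c2,d2=rays("scene",(229,193.6))
  d1=d1[0]/np.linalg.norm(d1);d2=d2[0]/np.linalg.norm(d2)
  A=np.stack([d1,-d2],1);s=np.linalg.lstsq(A,c2-c1,rcond=None)[0]
  print(c1+s[0]*d1,c2+s[1]*d2)
V=np.array(bot.camera_params("wrist")["view"]);c=-V[:3,:3].T@V[:3,3];print(c,bot.get_obs()["ee_pos"])
```

```text
[ 0.46122139 -0.06172439  0.07191043] [ 0.46757125 -0.06633114  0.07526027]
[ 0.45947585 -0.06130588  0.07187097] [ 0.46696467 -0.06682809  0.07572667]
[ 0.39429057 -0.04587469  0.22057938] [ 0.46691079 -0.06396495  0.0429621 ]
```

```bash
python3 -m jog '[{"rotation":[0,0,0],"travel":[0,0,0],"jaw":0.2},{"rotation":[0,0,0],"travel":[0,0,0],"jaw":0.2},{"rotation":[0,0,0],"travel":[0,0,0],"jaw":0.2},{"rotation":[0,0,0],"travel":[0,0,-8],"jaw":0.2},{"rotation":[0,0,0],"travel":[0,0,-8],"jaw":0.2}]'
python3 - <<'E'
from h import *
im=bot.camera("wrist");cv2.imwrite("pics/w6.png",im[...,::-1])
im=bot.camera("scene");cv2.imwrite("pics/s6.png",cv2.resize(im[120:230,160:300,::-1],None,fx=5,fy=5,interpolation=cv2.INTER_CUBIC))
E
```

```text
time: 6.42
ee_pos: [0.4668, -0.064, 0.0263]
tcp_rot: [-90.0, -0.0, 76.5]
wrist_force: [0.3, -0.2, 0.0]
opening: 0.051
```

View pics/w6.png

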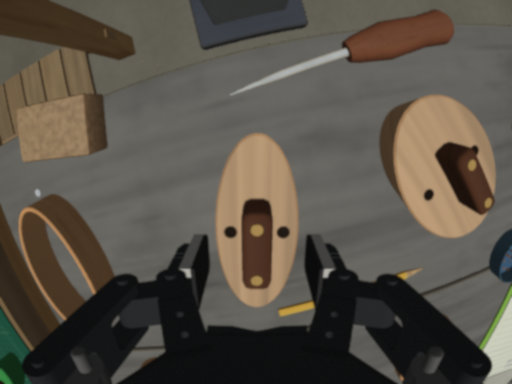

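View pics/s6.png

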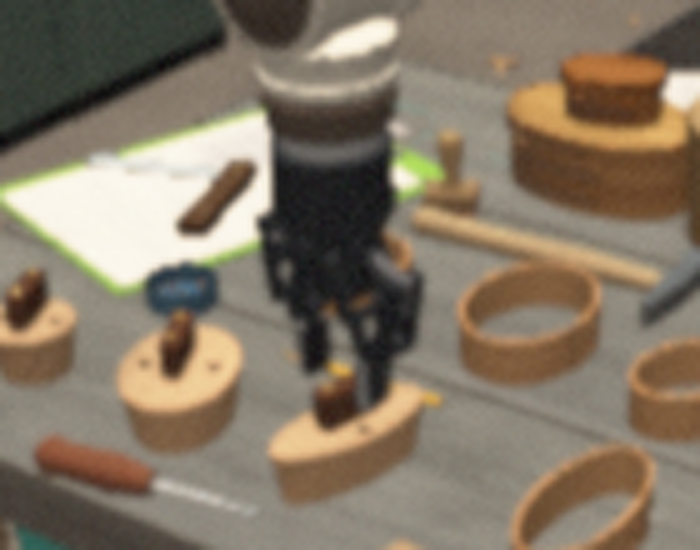

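```bash
python3 -m jog '[{"rotation":[0,0,0],"travel":[0,0,-6],"jaw":0.2},{"rotation":[0,0,0],"travel":[0,0,-6],"jaw":0.2},{"rotation":[0,0,0],"travel":[0,0,0],"jaw":-1},{"rotation":[0,0,0],"travel":[0,0,0],"jaw":-1},{"rotation":[0,0,0],"travel":[0,0,0],"jaw":-1},{"rotation":[0,0,0],"travel":[0,0,0],"jaw":-1},{"rotation":[0,0,0],"travel":[0,0,0],"jaw":-1}]' 40;  python3 - <<'E'
from h import *
im=bot.camera("wrist");cv2.imwrite("pics/w7.png",im[...,::-1])
im=bot.camera("scene");cv2.imwrite("pics/s7.png",cv2.resize(im[120:230,160:300,::-1],None,fx=5,fy=5,interpolation=cv2.INTER_CUBIC))
E
```

```text
time: 7.4
ee_pos: [0.4671, -0.064, 0.0152]
tcp_rot: [-90.0, 0.0, 76.5]
wrist_force: [-0.1, 0.1, 2.5]
opening: 0.0153
```

View pics/w7.png

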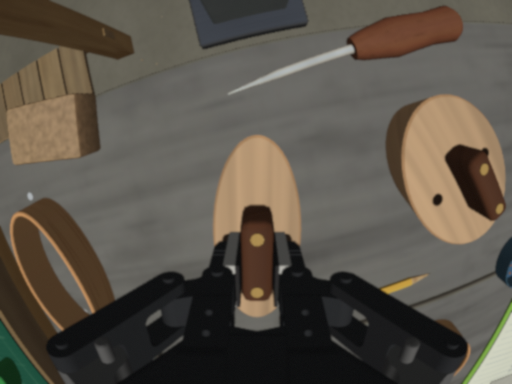

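View pics/s7.png

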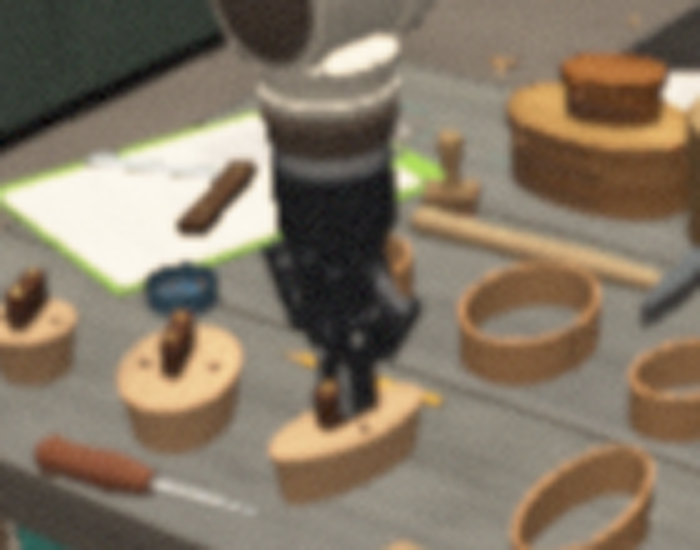

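```bash
python3 -m jog '[{"rotation":[0,0,0],"travel":[0,0,10],"jaw":-1},{"rotation":[0,0,0],"travel":[0,0,25],"jaw":-1},{"rotation":[0,0,0],"travel":[0,0,25],"jaw":-1},{"rotation":[0,0,3.3],"travel":[2.6,-33.8,0],"jaw":-1},{"rotation":[0,0,3.2],"travel":[2.6,-33.8,0],"jaw":-1},{"rotation":[0,0,3.3],"travel":[2.6,-33.8,0],"jaw":-1},{"rotation":[0,0,3.2],"travel":[2.6,-33.8,0],"jaw":-1},{"rotation":[0,0,3.3],"travel":[2.6,-33.8,0],"jaw":-1}]'
python3 -m jog '[{"rotation":[0,0,0],"travel":[0,0,0],"jaw":-1},{"rotation":[0,0,0],"travel":[0,0,0],"jaw":-1}]'
cat > hand.py <<'E'
# look at former in hand: hand.py name band_guess(x y a) zgrip tag
from m import *
import sys,m
n=sys.argv[1];gb=tuple(map(float,sys.argv[2:5]));zg=float(sys.argv[5]);nm=sys.argv[6]
o=bot.get_obs();t=np.array(o["ee_pos"]);yaw=o["tcp_rot"][2];print(np.round(t,4),np.round(o["tcp_rot"],1),np.round(o["wrist_force"],1),round(o["opening"],4))
p=bot.camera_params("wrist");im=bot.camera("wrist");np.savez(nm+".npz",im=im,K=p["K"],view=p["view"])
z0=t[2]-zg
V=im.copy()[:,:,::-1];f=1.5;V=cv2.resize(V,None,fx=f,fy=f)
def dr(P,x,y,a,z,c):
    u=proj("wrist",place(P,x,y,a,z),p);cv2.polylines(V,[np.round(((u+.5)*f-.5)*8).astype(np.int32)],True,c,1,cv2.LINE_AA,3)
d=D[n];a=np.radians(yaw+90)
# blue: former top as expected at TCP; green: foot; red: bar top; yellow: band inner rim guess
dr(ell(d[0],d[1],.04),t[0],t[1],a,z0,(255,0,0));dr(ell(d[2],d[3],0),t[0],t[1],a,z0,(0,255,0))
dr(np.array([[i*.008,j*.023,.07] for i,j in((-1,-1),(-1,1),(1,1),(1,-1))]),t[0],t[1],a,z0,(0,0,255))
dr(ell(d[4],d[5],.036),gb[0]/1000,gb[1]/1000,np.radians(gb[2]),0,(0,255,255))
cv2.imwrite(f"pics/{nm}.png",V)
E
python3 hand.py long 480.5 -232.3 2.7 0.0152 h1
```

```text
time: 8.5
ee_pos: [0.4798, -0.234, 0.0753]
tcp_rot: [-90.0, -0.0, 92.9]
wrist_force: [0.3, 0.3, -1.5]
opening: 0.0149
time: 8.75
ee_pos: [0.4797, -0.2326, 0.075]
tcp_rot: [-90.0, -0.0, 92.7]
wrist_force: [-0.4, 0.6, -2.2]
opening: 0.0152
[ 0.4797 -0.2326  0.075 ] [-90.   -0.   92.7] [-0.4  0.6 -2.2] 0.0152
```

View pics/h1.png

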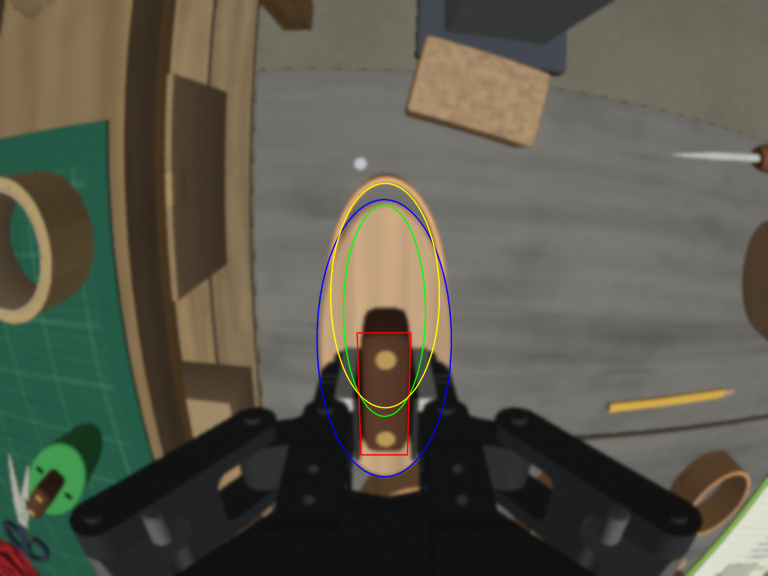

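```bash
python3 -m jog '[{"rotation":[0,0,0],"travel":[0.4,0,-12],"jaw":-1},{"rotation":[0,0,0],"travel":[0,0,-10],"jaw":-1},{"rotation":[0,0,0],"travel":[0,0,-4],"jaw":-1},{"rotation":[0,0,0],"travel":[0,0,-4],"jaw":-1},{"rotation":[0,0,0],"travel":[0,0,-4],"jaw":-1},{"rotation":[0,0,0],"travel":[0,0,-4],"jaw":-1},{"rotation":[0,0,0],"travel":[0,0,-4],"jaw":-1},{"rotation":[0,0,0],"travel":[0,0,-4],"jaw":-1}]'; python3 hand.py long 480.5 -232.3 2.7 0.0152 h2
```

```text
time: 9.8
ee_pos: [0.4804, -0.233, 0.0288]
tcp_rot: [-90.0, 0.0, 92.8]
wrist_force: [0.1, 0.6, -1.5]
opening: 0.0151
[ 0.4804 -0.233   0.0288] [-90.    0.   92.8] [ 0.1  0.6 -1.5] 0.0151
```

View pics/h2.png

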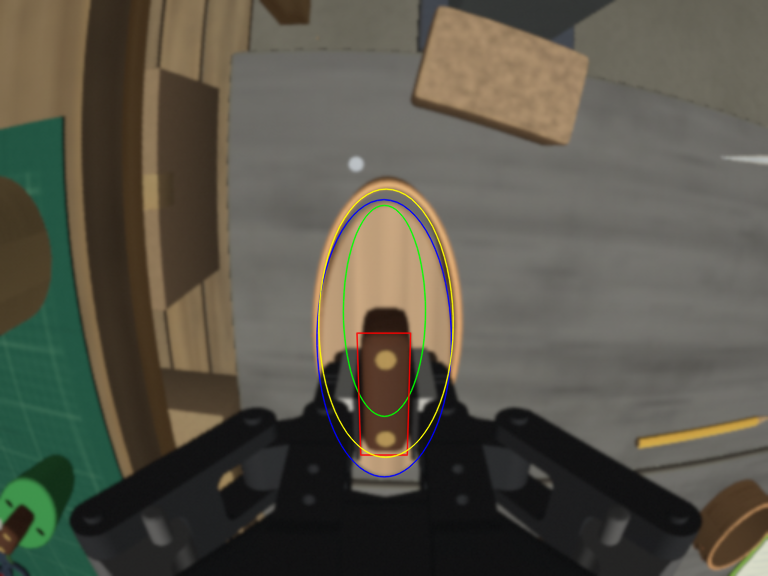

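```bash
python3 -m jog '[{"rotation":[0,0,0],"travel":[0,0,-4],"jaw":-1},{"rotation":[0,0,0],"travel":[0,0,-4],"jaw":-1},{"rotation":[0,0,0],"travel":[0,0,-3],"jaw":-1},{"rotation":[0,0,0],"travel":[0,0,-1.5],"jaw":-1},{"rotation":[0,0,0],"travel":[0,0,0],"jaw":-1}]'
```

```text
time: 10.48
ee_pos: [0.4803, -0.233, 0.0164]
tcp_rot: [-90.0, -0.0, 92.8]
wrist_force: [-0.7, -0.1, -2.4]
opening: 0.0155
```

```bash
python3 -m jog '[{"rotation":[0,0,0],"travel":[0,0,0],"jaw":-0.5},{"rotation":[0,0,0],"travel":[0,0,0],"jaw":-0.2},{"rotation":[0,0,0],"travel":[0,0,0],"jaw":0.2},{"rotation":[0,0,0],"travel":[0,0,10],"jaw":0.2},{"rotation":[0,0,0],"travel":[0,0,40],"jaw":0.2},{"rotation":[0,0,0],"travel":[0,0,50],"jaw":0.2},{"rotation":[0,0,0],"travel":[0,0,0],"jaw":0.2}]'; python3 hand.py long 480.5 -232.3 2.7 0.115 h3; python3 look.py band_long 480 -232 2.7 w8
```

```text
time: 11.35
ee_pos: [0.4823, -0.234, 0.1215]
tcp_rot: [-90.4, 0.2, 92.8]
wrist_force: [0.1, 0.1, 0.0]
opening: 0.051
[ 0.4823 -0.234   0.1215] [-90.4   0.2  92.8] [0.1 0.1 0. ] 0.051
[ 0.4814 -0.2335  0.1189] [-90.2   0.1  92.8]
band long [ 509.3 -261.8   87.6] 2.365
```

View pics/h3.png

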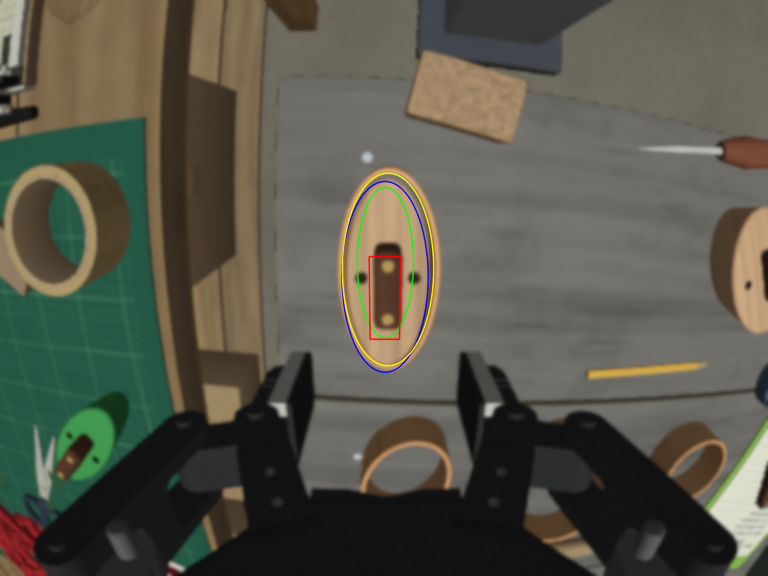

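```bash
python3 -m jog '[{"rotation":[0,0,3.7],"travel":[-3,43.6,3],"jaw":0.2},{"rotation":[0,0,3.7],"travel":[-3,43.6,3],"jaw":0.2},{"rotation":[0,0,3.7],"travel":[-3,43.6,3],"jaw":0.2},{"rotation":[0,0,3.7],"travel":[-3,43.6,3],"jaw":0.2},{"rotation":[0,0,3.7],"travel":[-3,43.6,3],"jaw":0.2},{"rotation":[0,0,3.7],"travel":[-3,43.6,3],"jaw":0.2},{"rotation":[0,0,3.5],"travel":[-3,43.6,3],"jaw":0.2},{"rotation":[0,0,0],"travel":[0,0,0],"jaw":0.2}]'; python3 look.py former_broad 459.5 72 28.5 w9;python3 -m jog '[{"rotation":[0,0,0],"travel":[0,0,0],"jaw":0.2},{"rotation":[0,0,0],"travel":[0,0,0],"jaw":0.2}]'; python3 look.py former_broad 459.5 72 28.5 w9
```

```text
time: 12.45
ee_pos: [0.4585, 0.0744, 0.1364]
tcp_rot: [-89.9, -0.0, 118.7]
wrist_force: [-0.6, 0.1, 0.1]
opening: 0.0513
[0.4585 0.0744 0.1364] [-89.9  -0.  118.7]
former broad [459.7  71.5  27.8] 0.688
time: 12.75
ee_pos: [0.4593, 0.0713, 0.1371]
tcp_rot: [-90.0, -0.0, 118.4]
wrist_force: [-0.5, -0.4, -0.3]
opening: 0.0512
[0.4593 0.0713 0.1371] [-90.   -0.  118.4]
former broad [459.7  71.5  27.7] 0.682
```

View pics/w9.png

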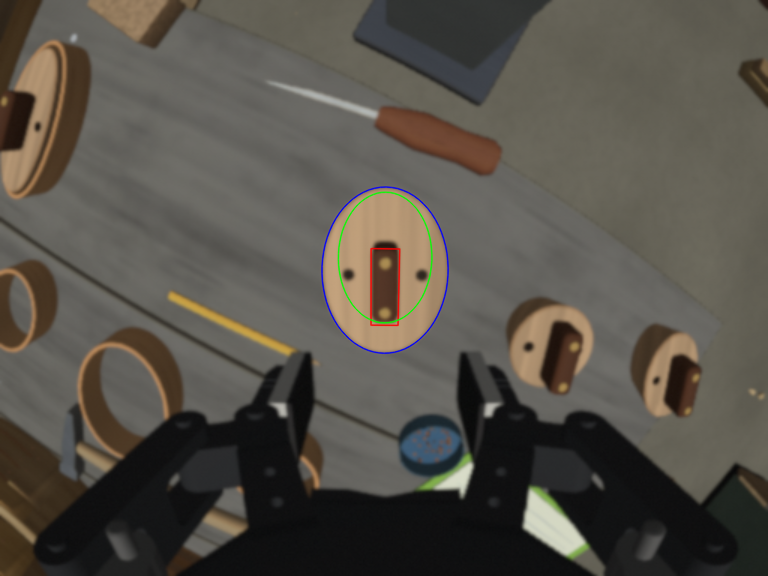

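```bash
python3 -m jog '[{"rotation":[0,0,-0.6],"travel":[0.4,0.2,-38],"jaw":0.2},{"rotation":[0,0,0],"travel":[0,0,-38],"jaw":0.2},{"rotation":[0,0,0],"travel":[0,0,-28],"jaw":0.2},{"rotation":[0,0,0],"travel":[0,0,-18],"jaw":0.2},{"rotation":[0,0,0],"travel":[0,0,0],"jaw":-1},{"rotation":[0,0,0],"travel":[0,0,0],"jaw":-1},{"rotation":[0,0,0],"travel":[0,0,0],"jaw":-1},{"rotation":[0,0,0],"travel":[0,0,0],"jaw":-1}]' 40
python3 -m jog '[{"rotation":[0,0,0],"travel":[0,0,0],"jaw":-1}]'
```

```text
time: 13.8
ee_pos: [0.4606, 0.0724, 0.0166]
tcp_rot: [-90.1, 0.1, 117.9]
wrist_force: [0.5, -2.8, 5.0]
opening: 0.0152
time: 13.92
ee_pos: [0.4606, 0.0724, 0.0166]
tcp_rot: [-90.1, 0.1, 117.9]
wrist_force: [1.0, -1.9, 6.3]
opening: 0.0148
```

```bash
python3 -m jog '[{"rotation":[0,0,0],"travel":[0,0,10],"jaw":-1},{"rotation":[0,0,0],"travel":[0,0,25],"jaw":-1},{"rotation":[0,0,-3.5],"travel":[34.7,-23.8,25],"jaw":-1},{"rotation":[0,0,-3.5],"travel":[34.7,-23.8,0],"jaw":-1},{"rotation":[0,0,-3.5],"travel":[34.7,-23.8,0],"jaw":-1},{"rotation":[0,0,-3.5],"travel":[34.7,-23.8,0],"jaw":-1},{"rotation":[0,0,-3.5],"travel":[34.7,-23.8,0],"jaw":-1},{"rotation":[0,0,-3.4],"travel":[34.7,-23.8,0],"jaw":-1}]'
python3 -m jog '[{"rotation":[0,0,0],"travel":[0,0,0],"jaw":-1},{"rotation":[0,0,0],"travel":[0,0,0],"jaw":-1},{"rotation":[0,0,0],"travel":[0,0,0],"jaw":-1}]'
python3 hand.py broad 668.5 -70.6 7 0.0166 h4
```

```text
time: 14.92
ee_pos: [0.6687, -0.071, 0.0753]
tcp_rot: [-90.0, -0.0, 96.9]
wrist_force: [0.6, 0.2, -2.4]
opening: 0.0147
time: 15.3
ee_pos: [0.6674, -0.0697, 0.0759]
tcp_rot: [-90.0, -0.0, 97.0]
wrist_force: [0.9, 0.6, -3.2]
opening: 0.0151
[ 0.6674 -0.0697  0.0759] [-90.  -0.  97.] [ 0.9  0.6 -3.2] 0.0151
```

View pics/h4.png

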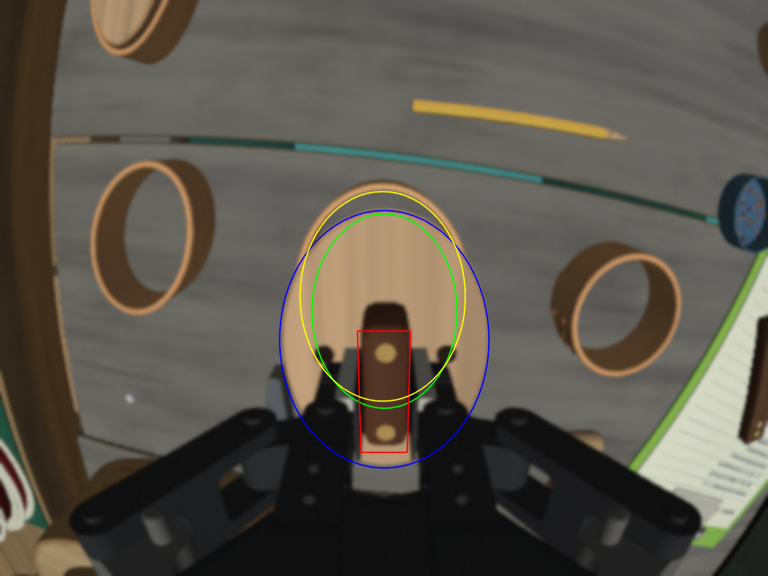

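```bash
python3 -m jog '[{"rotation":[0,0,0],"travel":[2.4,-0.8,-10],"jaw":-1},{"rotation":[0,0,0],"travel":[0,0,-12],"jaw":-1},{"rotation":[0,0,0],"travel":[0,0,-4],"jaw":-1},{"rotation":[0,0,0],"travel":[0,0,-4],"jaw":-1},{"rotation":[0,0,0],"travel":[0,0,-4],"jaw":-1},{"rotation":[0,0,0],"travel":[0,0,-4],"jaw":-1},{"rotation":[0,0,0],"travel":[0,0,-4],"jaw":-1},{"rotation":[0,0,0],"travel":[0,0,-4],"jaw":-1}]'; python3 hand.py broad 668.5 -70.6 7 0.0166 h5
```

```text
time: 16.35
ee_pos: [0.6704, -0.0712, 0.0293]
tcp_rot: [-90.0, 0.0, 97.0]
wrist_force: [0.3, 0.8, -2.9]
opening: 0.0147
[ 0.6704 -0.0712  0.0293] [-90.   0.  97.] [ 0.3  0.8 -2.9] 0.0147
```

View pics/h5.png

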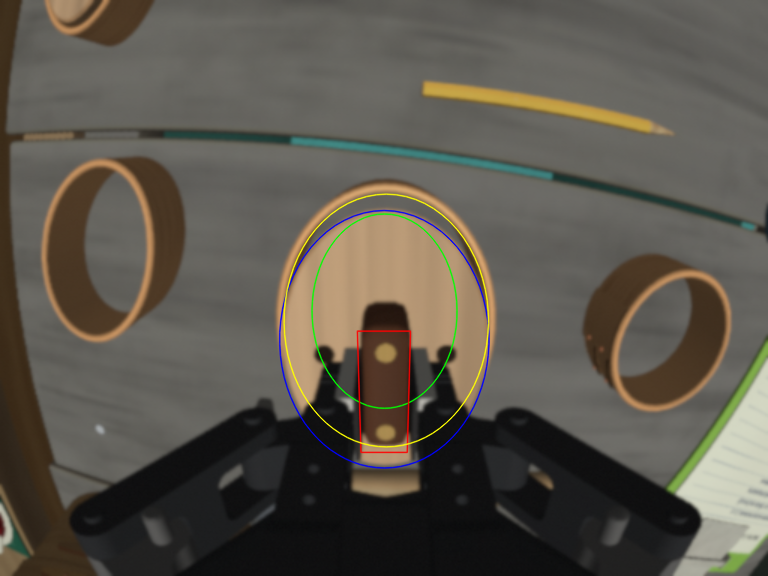

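```bash
python3 -m jog '[{"rotation":[0,0,0],"travel":[-0.3,0,-4],"jaw":-1},{"rotation":[0,0,0],"travel":[0,0,-4],"jaw":-1},{"rotation":[0,0,0],"travel":[0,0,-2],"jaw":-1},{"rotation":[0,0,0],"travel":[0,0,-1],"jaw":-1},{"rotation":[0,0,0],"travel":[0,0,0],"jaw":-1}]'
```

```text
time: 17.02
ee_pos: [0.67, -0.0712, 0.0185]
tcp_rot: [-90.0, 0.0, 97.0]
wrist_force: [0.2, 0.2, -3.0]
opening: 0.015
```

```bash
python3 -m jog '[{"rotation":[0,0,0],"travel":[0,0,-1],"jaw":-1},{"rotation":[0,0,0],"travel":[0,0,0],"jaw":-0.5},{"rotation":[0,0,0],"travel":[0,0,0],"jaw":-0.2},{"rotation":[0,0,0],"travel":[0,0,0],"jaw":0.2},{"rotation":[0,0,0],"travel":[0,0,10],"jaw":0.2},{"rotation":[0,0,0],"travel":[0,0,40],"jaw":0.2},{"rotation":[0,0,0],"travel":[0,0,50],"jaw":0.2},{"rotation":[0,0,0],"travel":[0,0,0],"jaw":0.2}]'; python3 hand.py broad 668.5 -70.6 7 0.115 h6
```

```text
time: 18.02
ee_pos: [0.6722, -0.0714, 0.1235]
tcp_rot: [-90.5, 0.1, 97.0]
wrist_force: [-0.2, 0.2, 0.4]
opening: 0.0513
[ 0.6722 -0.0714  0.1235] [-90.5   0.1  97. ] [-0.2  0.2  0.4] 0.0513
```

View pics/h6.png

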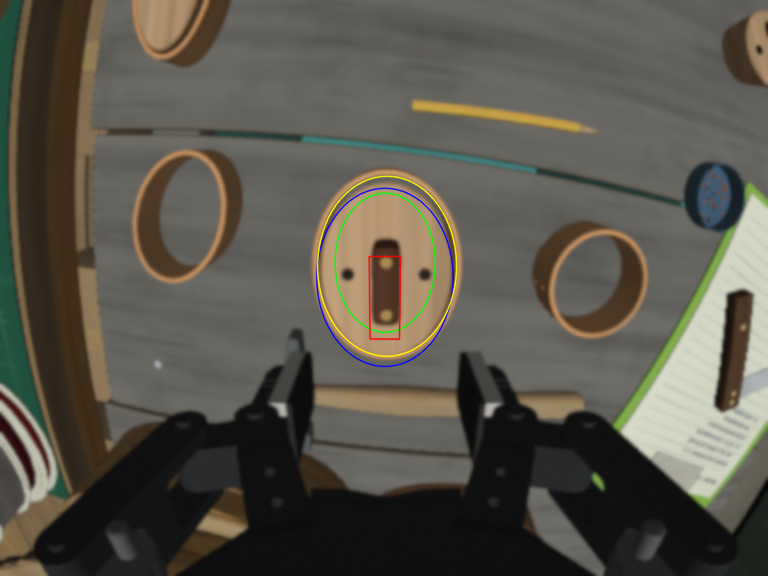

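```bash
python3 -m jog '[{"rotation":[0,0,2.7],"travel":[-27.7,34.2,2],"jaw":0.2},{"rotation":[0,0,2.7],"travel":[-27.7,34.2,2],"jaw":0.2},{"rotation":[0,0,2.7],"travel":[-27.7,34.2,2],"jaw":0.2},{"rotation":[0,0,2.7],"travel":[-27.7,34.2,2],"jaw":0.2},{"rotation":[0,0,2.7],"travel":[-27.7,34.2,2],"jaw":0.2},{"rotation":[0,0,2.7],"travel":[-27.7,34.2,2],"jaw":0.2},{"rotation":[0,0,2.7],"travel":[-27.7,34.2,2],"jaw":0.2},{"rotation":[0,0,2.7],"travel":[-27.7,34.2,2],"jaw":0.2}]';python3 -m jog '[{"rotation":[0,0,0],"travel":[0,0,0],"jaw":0.2},{"rotation":[0,0,0],"travel":[0,0,0],"jaw":0.2}]'; python3 look.py former_round 449.8 203 28 w10
```

```text
time: 19.08
ee_pos: [0.447, 0.2032, 0.1327]
tcp_rot: [-89.9, -0.0, 118.7]
wrist_force: [-0.3, -0.2, 0.8]
opening: 0.051
time: 19.32
ee_pos: [0.4483, 0.2022, 0.133]
tcp_rot: [-90.0, 0.0, 118.6]
wrist_force: [0.3, -0.3, -0.3]
opening: 0.0513
[0.4483 0.2022 0.133 ] [-90.    0.  118.6]
former round [450.  202.8  24.9] 0.935
```

View pics/w10.png

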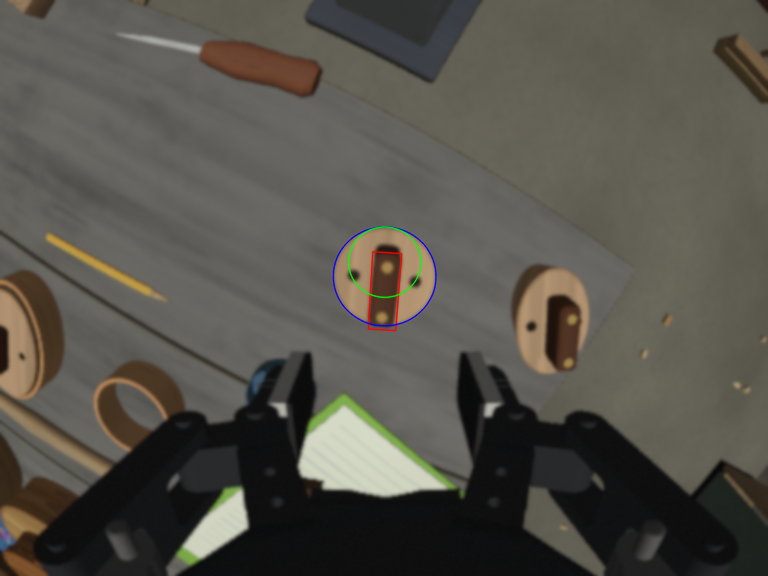

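```bash
python3 -m jog '[{"rotation":[0,0,-4],"travel":[1.7,0.6,-37],"jaw":0.2},{"rotation":[0,0,0],"travel":[0,0,-37],"jaw":0.2},{"rotation":[0,0,0],"travel":[0,0,-25],"jaw":0.2},{"rotation":[0,0,0],"travel":[0,0,-16],"jaw":0.2},{"rotation":[0,0,0],"travel":[0,0,0],"jaw":-1},{"rotation":[0,0,0],"travel":[0,0,0],"jaw":-1},{"rotation":[0,0,0],"travel":[0,0,0],"jaw":-1},{"rotation":[0,0,0],"travel":[0,0,0],"jaw":-1}]' 40
python3 -m jog '[{"rotation":[0,0,0],"travel":[0,0,0],"jaw":-1}]'
```

```text
time: 20.38
ee_pos: [0.4509, 0.2033, 0.0196]
tcp_rot: [-90.1, 0.0, 114.6]
wrist_force: [1.0, -0.6, 4.3]
opening: 0.0148
time: 20.5
ee_pos: [0.4509, 0.2033, 0.0196]
tcp_rot: [-90.1, 0.0, 114.6]
wrist_force: [1.3, -0.7, 7.1]
opening: 0.0147
```

```bash
python3 -m jog '[{"rotation":[0,0,0],"travel":[0,0,10],"jaw":-1},{"rotation":[0,0,0],"travel":[0,0,25],"jaw":-1},{"rotation":[0,0,0],"travel":[35,-21.4,25],"jaw":-1},{"rotation":[0,0,0],"travel":[35,-21.4,0],"jaw":-1},{"rotation":[0,0,0],"travel":[35,-21.4,0],"jaw":-1},{"rotation":[0,0,0],"travel":[35,-21.4,0],"jaw":-1},{"rotation":[0,0,0],"travel":[35,-21.4,0],"jaw":-1},{"rotation":[0,0,0],"travel":[35,-21.4,0],"jaw":-1}]'
python3 -m jog '[{"rotation":[0,0,0],"travel":[0,0,0],"jaw":-1},{"rotation":[0,0,0],"travel":[0,0,0],"jaw":-1},{"rotation":[0,0,0],"travel":[0,0,0],"jaw":-1}]'
python3 hand.py round 660.5 74.6 7 0.0196 h7
```

```text
time: 21.5
ee_pos: [0.6609, 0.074, 0.0785]
tcp_rot: [-90.0, -0.0, 114.6]
wrist_force: [0.2, 0.9, -2.2]
opening: 0.0147
time: 21.88
ee_pos: [0.6595, 0.0753, 0.0788]
tcp_rot: [-90.0, -0.0, 114.6]
wrist_force: [0.3, 0.7, -1.9]
opening: 0.0149
[0.6595 0.0753 0.0788] [-90.   -0.  114.6] [ 0.3  0.7 -1.9] 0.0149
```

View pics/h7.png

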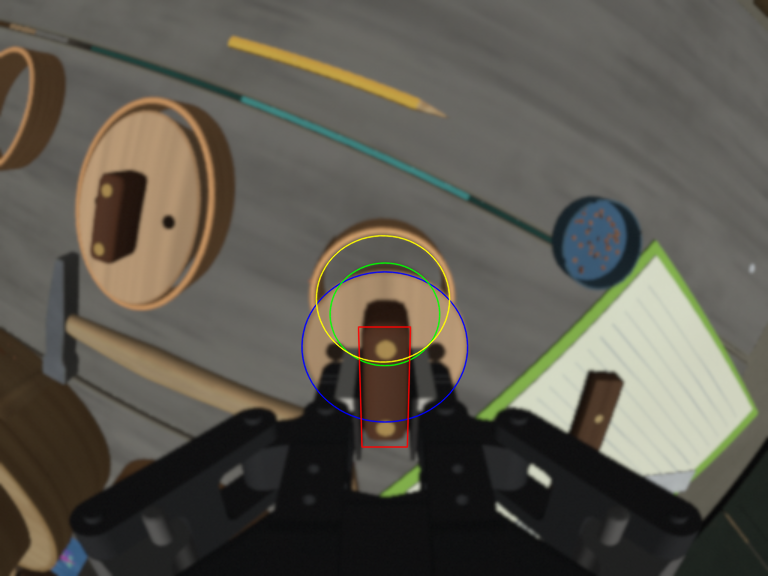

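```bash
python3 -m jog '[{"rotation":[0,0,0],"travel":[2.2,-0.1,-10],"jaw":-1},{"rotation":[0,0,0],"travel":[0,0,-12],"jaw":-1},{"rotation":[0,0,0],"travel":[0,0,-4],"jaw":-1},{"rotation":[0,0,0],"travel":[0,0,-4],"jaw":-1},{"rotation":[0,0,0],"travel":[0,0,-4],"jaw":-1},{"rotation":[0,0,0],"travel":[0,0,-4],"jaw":-1},{"rotation":[0,0,0],"travel":[0,0,-4],"jaw":-1},{"rotation":[0,0,0],"travel":[0,0,-4],"jaw":-1}]'; python3 hand.py round 660.5 74.6 7 0.0196 h8
```

```text
time: 22.92
ee_pos: [0.6624, 0.0745, 0.0323]
tcp_rot: [-90.0, 0.0, 114.6]
wrist_force: [-0.2, 0.5, -0.6]
opening: 0.0148
[0.6624 0.0745 0.0323] [-90.    0.  114.6] [-0.2  0.5 -0.6] 0.0148
```

View pics/h8.png

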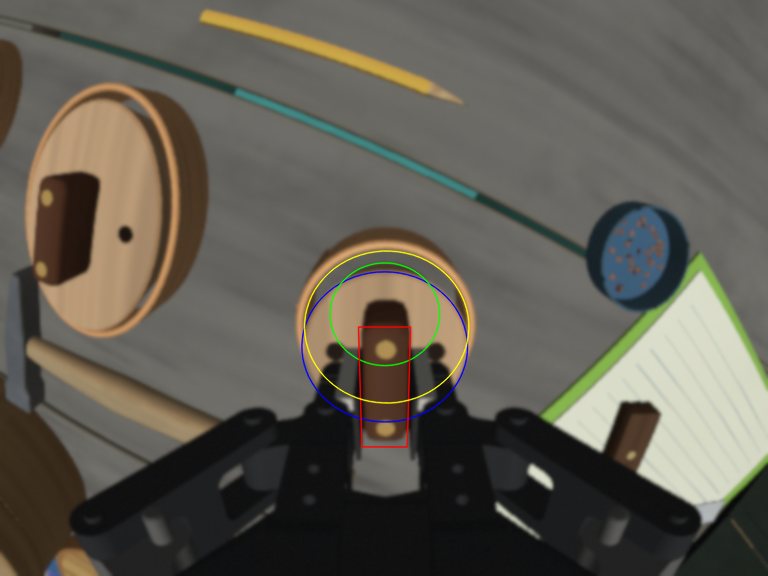

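Foot inside the ring with clearance all round; foot is about 12.7 mm up. Lowering and releasing.

```bash
python3 -m jog '[{"rotation":[0,0,0],"travel":[-0.5,0.5,-4],"jaw":-1},{"rotation":[0,0,0],"travel":[0,0,-4],"jaw":-1},{"rotation":[0,0,0],"travel":[0,0,-2],"jaw":-1},{"rotation":[0,0,0],"travel":[0,0,-1],"jaw":-1},{"rotation":[0,0,0],"travel":[0,0,0],"jaw":-1}]'
```

```text
time: 23.6
ee_pos: [0.6619, 0.075, 0.0215]
tcp_rot: [-90.0, 0.0, 114.6]
wrist_force: [-0.5, 0.5, -1.6]
opening: 0.0151
```

```bash
python3 -m jog '[{"rotation":[0,0,0],"travel":[0,0,-1],"jaw":-1},{"rotation":[0,0,0],"travel":[0,0,0],"jaw":-0.5},{"rotation":[0,0,0],"travel":[0,0,0],"jaw":-0.2},{"rotation":[0,0,0],"travel":[0,0,0],"jaw":0.2},{"rotation":[0,0,0],"travel":[0,0,10],"jaw":0.2},{"rotation":[0,0,0],"travel":[0,0,40],"jaw":0.2},{"rotation":[0,0,0],"travel":[0,0,50],"jaw":0.2},{"rotation":[0,0,0],"travel":[0,0,0],"jaw":0.2}]'; python3 hand.py round 660.5 74.6 7 0.115 h9
```

```text
time: 24.6
ee_pos: [0.664, 0.0753, 0.1264]
tcp_rot: [-90.4, 0.1, 114.6]
wrist_force: [-0.7, 0.0, -0.6]
opening: 0.0514
[0.664  0.0753 0.1264] [-9.040e+01  1.000e-01  1.146e+02] [-0.7  0.  -0.6] 0.0514
```

View pics/h9.png

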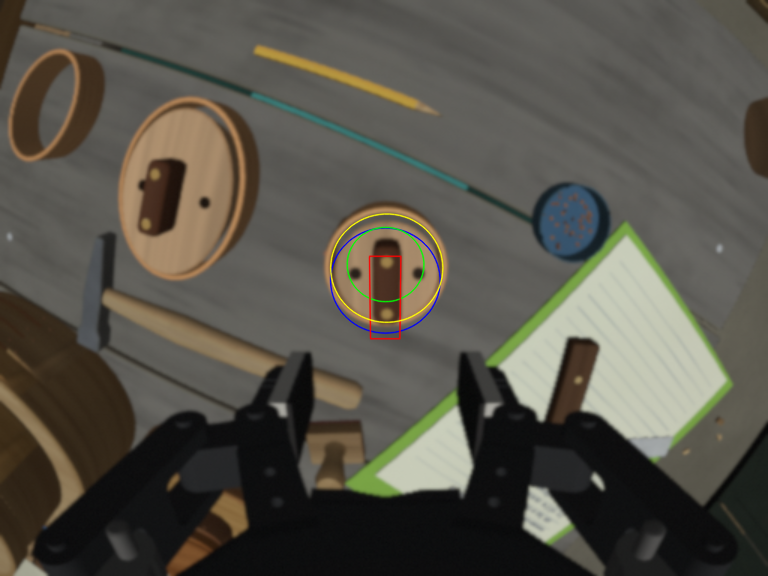

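```bash
python3 -m jog '[{"rotation":[0,0,1],"travel":[-30,30.6,1],"jaw":0.2},{"rotation":[0,0,1],"travel":[-30,30.6,1],"jaw":0.2},{"rotation":[0,0,1],"travel":[-30,30.6,1],"jaw":0.2},{"rotation":[0,0,1],"travel":[-30,30.6,1],"jaw":0.2},{"rotation":[0,0,1],"travel":[-30,30.6,1],"jaw":0.2},{"rotation":[0,0,1],"travel":[-30,30.6,1],"jaw":0.2},{"rotation":[0,0,1],"travel":[-30,30.6,1],"jaw":0.2},{"rotation":[0,0,1],"travel":[-30,30.6,1],"jaw":0.2}]';python3 -m jog '[{"rotation":[0,0,0],"travel":[0,0,0],"jaw":0.2},{"rotation":[0,0,0],"travel":[0,0,0],"jaw":0.2}]'; python3 look.py former_small 422.5 320.3 32 w11
```

```text
time: 25.65
ee_pos: [0.4204, 0.3204, 0.1277]
tcp_rot: [-89.9, 0.0, 122.6]
wrist_force: [0.5, -0.1, -0.5]
opening: 0.051
time: 25.9
ee_pos: [0.4217, 0.3196, 0.1279]
tcp_rot: [-90.0, 0.0, 122.6]
wrist_force: [-0.3, -0.1, 0.1]
opening: 0.0516
[0.4217 0.3196 0.1279] [-90.    0.  122.6]
former small [422.6 320.4  33.1] 0.085
```

View pics/w11.png

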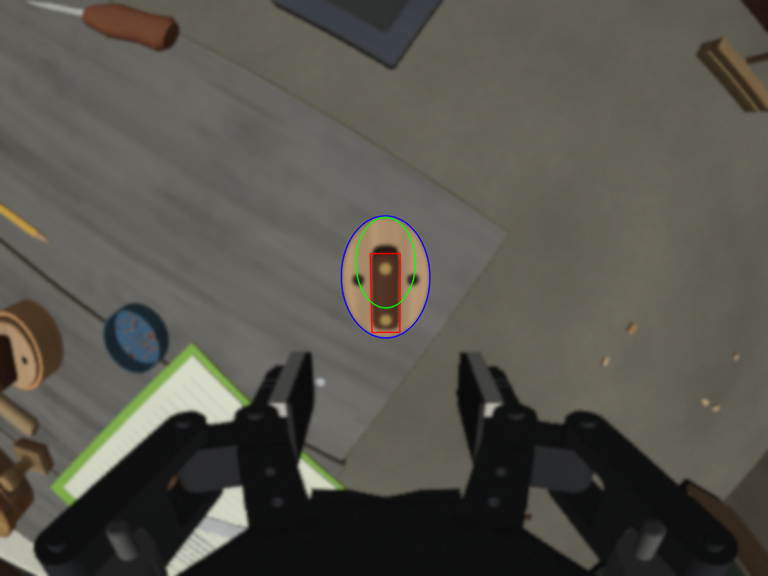

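```bash
python3 -m jog '[{"rotation":[0,0,0.3],"travel":[0.7,0.6,-35],"jaw":0.2},{"rotation":[0,0,0],"travel":[0,0,-35],"jaw":0.2},{"rotation":[0,0,0],"travel":[0,0,-24],"jaw":0.2},{"rotation":[0,0,0],"travel":[0,0,-15],"jaw":0.2},{"rotation":[0,0,0],"travel":[0,0,0],"jaw":-1},{"rotation":[0,0,0],"travel":[0,0,0],"jaw":-1},{"rotation":[0,0,0],"travel":[0,0,0],"jaw":-1},{"rotation":[0,0,0],"travel":[0,0,0],"jaw":-1}]' 40
python3 -m jog '[{"rotation":[0,0,0],"travel":[0,0,0],"jaw":-1}]'
```

```text
time: 26.95
ee_pos: [0.4232, 0.3208, 0.0206]
tcp_rot: [-90.1, 0.0, 122.9]
wrist_force: [0.4, -1.3, 4.4]
opening: 0.0148
time: 27.08
ee_pos: [0.4232, 0.3208, 0.0206]
tcp_rot: [-90.1, 0.0, 122.9]
wrist_force: [0.6, -1.5, 6.3]
opening: 0.0147
```

```bash
python3 -m jog '[{"rotation":[0,0,0],"travel":[0,0,10],"jaw":-1},{"rotation":[0,0,0],"travel":[0,0,25],"jaw":-1},{"rotation":[0,0,-4.5],"travel":[20.6,-48.3,30],"jaw":-1},{"rotation":[0,0,-4.5],"travel":[20.6,-48.3,30],"jaw":-1},{"rotation":[0,0,-4.5],"travel":[20.6,-48.3,0],"jaw":-1},{"rotation":[0,0,-4.5],"travel":[20.6,-48.3,0],"jaw":-1},{"rotation":[0,0,-4.5],"travel":[20.6,-48.3,0],"jaw":-1},{"rotation":[0,0,-4.5],"travel":[20.6,-48.3,0],"jaw":-1}]'
python3 -m jog '[{"rotation":[0,0,-4.5],"travel":[20.6,-48.3,0],"jaw":-1},{"rotation":[0,0,-4.5],"travel":[20.6,-48.3,0],"jaw":-1},{"rotation":[0,0,-4.5],"travel":[20.6,-48.3,0],"jaw":-1},{"rotation":[0,0,-4.5],"travel":[20.6,-48.3,0],"jaw":-1},{"rotation":[0,0,-4.3],"travel":[20.6,-48.3,-15],"jaw":-1},{"rotation":[0,0,0],"travel":[0,0,-20],"jaw":-1},{"rotation":[0,0,0],"travel":[0,0,0],"jaw":-1},{"rotation":[0,0,0],"travel":[0,0,0],"jaw":-1}]'
python3 hand.py small 649.6 -210.4 163.7 0.0206 h10
```

```text
time: 28.08
ee_pos: [0.5465, 0.0291, 0.115]
tcp_rot: [-90.0, -0.0, 95.7]
wrist_force: [0.3, 1.0, -1.4]
opening: 0.0146
time: 29.08
ee_pos: [0.6493, -0.2103, 0.0806]
tcp_rot: [-90.0, -0.0, 73.6]
wrist_force: [0.3, 0.3, -0.7]
opening: 0.0148
[ 0.6493 -0.2103  0.0806] [-90.   -0.   73.6] [ 0.3  0.3 -0.7] 0.0148
```

View pics/h10.png

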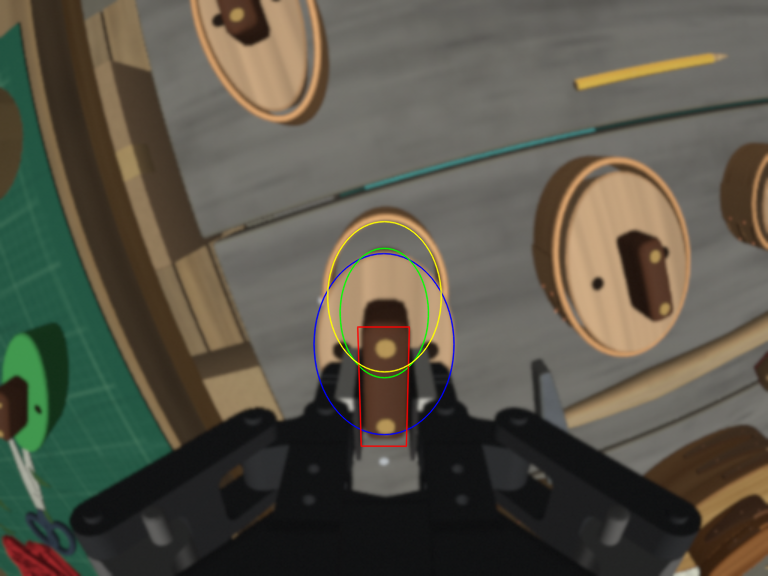

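```bash
python3 -m jog '[{"rotation":[0,0,0],"travel":[1.5,-0.4,-10],"jaw":-1},{"rotation":[0,0,0],"travel":[0,0,-12],"jaw":-1},{"rotation":[0,0,0],"travel":[0,0,-4],"jaw":-1},{"rotation":[0,0,0],"travel":[0,0,-4],"jaw":-1},{"rotation":[0,0,0],"travel":[0,0,-4],"jaw":-1},{"rotation":[0,0,0],"travel":[0,0,-4],"jaw":-1},{"rotation":[0,0,0],"travel":[0,0,-4],"jaw":-1},{"rotation":[0,0,0],"travel":[0,0,-4],"jaw":-1}]'; python3 hand.py small 649.6 -210.4 163.7 0.0206 h11
```

```text
time: 30.12
ee_pos: [0.6506, -0.2113, 0.0332]
tcp_rot: [-90.0, -0.0, 73.6]
wrist_force: [0.6, -0.1, -1.6]
opening: 0.0144
[ 0.6506 -0.2113  0.0332] [-90.   -0.   73.6] [ 0.6 -0.1 -1.6] 0.0144
```

View pics/h11.png

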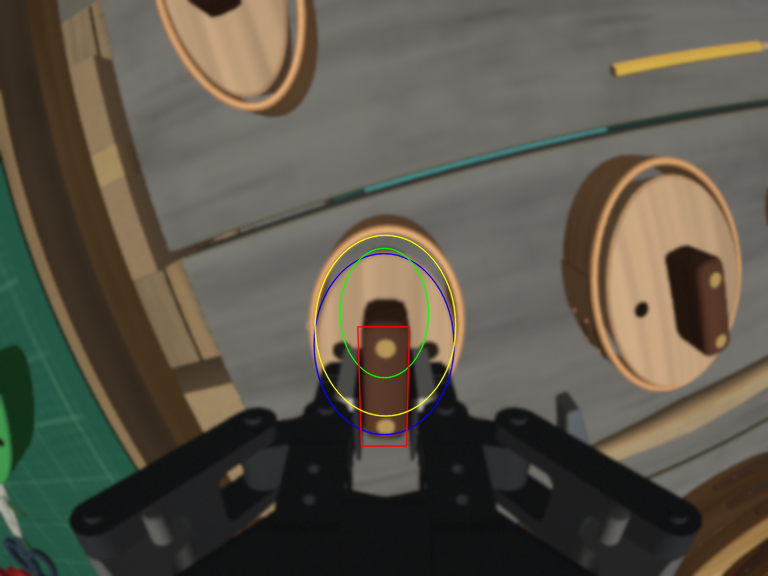

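```bash
python3 -m jog '[{"rotation":[0,0,0],"travel":[0,0.4,-4],"jaw":-1},{"rotation":[0,0,0],"travel":[0,0,-4],"jaw":-1},{"rotation":[0,0,0],"travel":[0,0,-2],"jaw":-1},{"rotation":[0,0,0],"travel":[0,0,-1],"jaw":-1},{"rotation":[0,0,0],"travel":[0,0,0],"jaw":-1}]'
```

```text
time: 30.8
ee_pos: [0.6506, -0.2109, 0.0224]
tcp_rot: [-90.0, 0.0, 73.6]
wrist_force: [-0.3, 0.2, -0.9]
opening: 0.015
```

```bash
python3 -m jog '[{"rotation":[0,0,0],"travel":[0,0,-1],"jaw":-1},{"rotation":[0,0,0],"travel":[0,0,0],"jaw":-0.5},{"rotation":[0,0,0],"travel":[0,0,0],"jaw":-0.2},{"rotation":[0,0,0],"travel":[0,0,0],"jaw":0.2},{"rotation":[0,0,0],"travel":[0,0,10],"jaw":0.2},{"rotation":[0,0,0],"travel":[0,0,40],"jaw":0.2},{"rotation":[0,0,0],"travel":[0,0,50],"jaw":0.2},{"rotation":[0,0,0],"travel":[0,0,0],"jaw":0.2}]'; python3 -m jog '[{"rotation":[0,0,4],"travel":[0,33,15],"jaw":0.2},{"rotation":[0,0,4],"travel":[0,33,15],"jaw":0.2},{"rotation":[0,0,4],"travel":[0,33,15],"jaw":0.2},{"rotation":[0,0,4],"travel":[0,33,15],"jaw":0.2},{"rotation":[0,0,0],"travel":[0,0,15],"jaw":0.2},{"rotation":[0,0,0],"travel":[0,0,15],"jaw":0.2},{"rotation":[0,0,0],"travel":[0,0,0],"jaw":0.2},{"rotation":[0,0,0],"travel":[0,0,0],"jaw":0.2}]'
python3 - <<'E'
from m import *
p=bot.camera_params("wrist");im=bot.camera("wrist")
V=cv2.resize(im[:,:,::-1].copy(),None,fx=1.5,fy=1.5)
pos=dict(round=(660.5,74.6,24),broad=(668.5,-70.6,7),small=(649.6,-210.4,163.7),long=(480.5,-232.3,2.7))
def dr(P,x,y,a,c):
    u=proj("wrist",place(P,x/1000,y/1000,np.radians(a)),p);cv2.polylines(V,[np.round(((u+.5)*1.5-.5)*8).astype(np.int32)],True,c,1,cv2.LINE_AA,3)
for n,q in pos.items():
    d=D[n];dr(ell(d[0],d[1],.04),*q,(255,0,0));dr(ell(d[4]+.007,d[5]+.007,.036),*q,(0,255,255))
    dr(np.array([[i*.008,j*.023,.07] for i,j in((-1,-1),(-1,1),(1,1),(1,-1))]),*q,(0,0,255))
    b=proj("wrist",np.array([[q[0]/1000,q[1]/1000,.04]]),p)[0]
cv2.imwrite("pics/fin_w.png",V)
for n,z in (("tack_tin",.01),("pencil",.003)):
    for r in bot.recognise("wrist",n)[:1]: print(n,r["score"],onplane("wrist",r["xy"],z,p)*1000)
im=bot.camera("scene");cv2.imwrite("pics/fin_s.png",cv2.resize(im[140:260,120:340,::-1],None,fx=3.5,fy=3.5,interpolation=cv2.INTER_CUBIC))
E
```

```text
time: 31.8
ee_pos: [0.6527, -0.2115, 0.1275]
tcp_rot: [-90.5, 0.0, 73.6]
wrist_force: [0.5, -0.5, 0.5]
opening: 0.0512
time: 32.8
ee_pos: [0.6505, -0.0789, 0.2106]
tcp_rot: [-90.0, -0.0, 89.6]
wrist_force: [0.6, -0.0, -0.8]
opening: 0.0512
tack_tin 0.58 [[577.69555311 185.8835146   10.        ]]
pencil 0.82 [[562.06015525 -10.59487476   3.        ]]
```

View pics/fin_w.png

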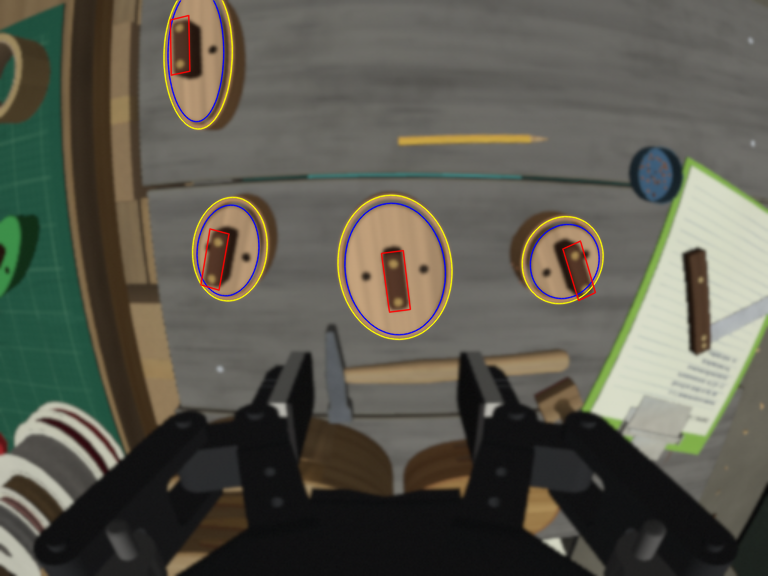

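View pics/fin_s.png

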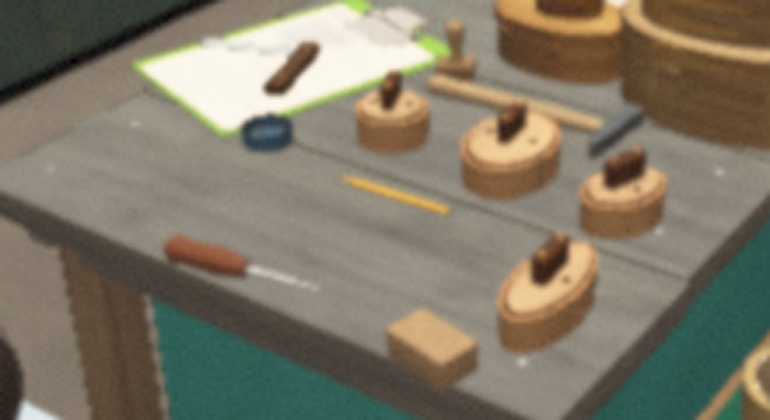

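```bash
python3 -m jog '[{"rotation":[0,0,0],"travel":[0,0,0],"jaw":0.2},{"rotation":[0,0,0],"travel":[0,0,0],"jaw":0.2},{"rotation":[0,0,0],"travel":[0,0,0],"jaw":0.2},{"rotation":[0,0,0],"travel":[0,0,0],"jaw":0.2}]'; python3 -c "
from workcell import bot
print(bot.job_done())"
```

```text
time: 33.5
ee_pos: [0.6507, -0.0789, 0.2115]
tcp_rot: [-90.0, 0.0, 89.6]
wrist_force: [0.1, -0.5, 0.3]
opening: 0.0514
the job is handed in; nothing more can be done
None
```

All four formers (long, broad, round and small) now stand in their own bands. I handed the job in at 33.5 s; it gives no verdict, so I can't confirm the result beyond my own checks.

- **Fit:** In the last wrist picture, each rim matches its starting outline to within about 1–2 mm. Each former sits centred with an even gap, and the scene picture shows them level. I judged the final fit from these outlines by eye, without a fresh numerical measurement.
- **Bands and bystanders:** While lowering the formers, the wrist force stayed near their own weight (about 1–3 N). The tack tin and pencil look undisturbed, though I checked them only roughly, by picture. The tin measured about 3 mm from its mid-run position. The pencil's two readings, (559, 44) and (562, −11) mm, are about 55 mm apart. The first was probably taken with part of it hidden behind the gripper, as later pictures show it lying where it was. I left the green look-alike alone.
- **What disagreed:** The fingertips sit about 30 mm higher than the reported TCP. My first grasp, on the long former, closed on air just above its bar, and I regrasped lower. Readings of 4–7 N appeared while gripping the later formers, probably from the pads swinging forward as they close.
- **Failed check:** One automatic fit of the long band with its former already in it gave a wrong answer, so I relied on the outline overlay there.

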